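# Set the coating gap with a gauge blade

## Task

Slide the blade of the orange-handled gap gauge along the bed of the film coater until its tip sticks out about two centimetres behind the coater's blade, then screw the coater's blade down with the black knob until the gauge just drags: lightly nipped, so that a gentle tug of a few newtons still slides it. Do not screw it down hard, leave the gauge lying in the gap with its light drag, and leave the other things on the bench where they are.

Things in the scene. Friction and masses are not known exactly. Their poses are not given: they have to be found in the camera images.
- gauge: Loose gap gauge, about 120 g. Orange handle 50 x 14 x 36 mm (x, y, z); from its front end a flat steel blade 3 mm thick and 16 mm wide runs 95 mm along +x, flush with the handle's underside. Origin: centre of the handle's underside; +x towards the blade, +z up. Starts flat on the worktop. Grip the handle across its 14 mm.
- gauge_tip (a point): Middle of the end of the gauge blade: 120 mm along +x from the gauge's origin, 1.5 mm above its underside. The drag is felt truly when the gauge is slid level in its lane; fingers that press the handle down, or a pull high on the handle that digs its rear edge into the bed, add drag.
- coater: Fixed film coater; place and yaw vary. Aluminium bed, x = -140 to +60 mm, y = -50 to +50 mm, top 20 mm up. Over x = 0 a grey bridge, 32 mm along x, 98 mm along y, 64 to 80 mm up, on 12 mm posts at y = -37 and +37 mm. Under it hangs the coater's steel blade, 46 mm along y, 7 mm thick. Black lines at y = -13 and +13 mm mark the gauge's lane. Origin: on the worktop below that blade.
- home (a point): Where the gauge's origin should lie in the end (x axes in line): on the bed's top, in the lane, 95 mm before the coater's blade, so that the gauge's tip stands 25 mm behind that blade's middle; 15 mm less or 20 mm more depth and 20 mm sideways at the tip are allowed. The gauge goes in along the coater's +x from the -x side, lying flat on the bed.
- head: Screw head: collar, knob, screw and sprung coater blade; same origin and axes as the coater. The blade's edge starts 2 to 9 mm above the top of a gauge lying on the bed; how much is unknown and not told by the knob's angle. The blade yields upward at 5 N per mm, up to 8 mm. Drag on a pulled gauge: about 1.2 times the nip force (15 percent either way) plus 0.7 N from its weight.
- knob (a joint): Knob angle in rad, 0 to 4, starts at 0 to 0.3. It grows clockwise seen from above, which lowers the coater's blade by 3 mm per rad (coarse screw). The knob stays at its height and where it is left; it turns with about 0.05 N m.
- knob_grip (a point): On the knob's vertical axis at the height to grip, 104 mm above the worktop. Round black knob, 34 mm in diameter, from 88 to 114 mm above the worktop, white pointer on top. The bridge's top is 24 mm below this point.
- timer: Small white lab timer, 66 x 70 x 18 mm, loose; leave alone. Origin: centre of its underside.
- petri: Closed petri dish, 68 mm in diameter, 15 mm high, loose; leave alone. Origin: centre of its underside.
- dye: Reagent bottle with red cap and violet filling, 56 mm in diameter, 120 mm high, loose; leave alone. Origin: centre of its underside.

How it is judged:
By the outcome, as a careful person would: the job done as asked, in the order asked, and still so for the second after the job is handed in, with the robot touching nothing.
It also fails if it takes over 72 s, if anything falls off the work surface, if the arm or the gripper's body presses on something with over 40 N, if the wrist force passes 120 N, or if a joint passes its speed limit or range.

## Robot

A 6-joint arm with a two-finger parallel gripper is mounted at the origin on the work surface; the furniture and walls round the work are solid. World frame = base frame: x ahead of the robot, y to its left, z up, the work surface at z = 0. Lengths are in m, angles in rad, forces in N, time in s.
With the tool pointing down it reaches from about 0.425 to 0.95 m from the base axis. Payload 3.5 kg.
Tool frame: the origin (TCP) lies at the very end of the fingers, on their centre line; the grasp point (between the pads) lies 19 mm behind it; z points along the fingers, x is the direction in which the jaws open and shut, and the axes are right-handed (so a half turn about z gives the same grasp; the last joint's range is limited). The gripper opens to 85 mm and grips with 20 to 120 N. Pads are 22 mm wide; open, the fingers measure 114 mm over their backs; the gripper's body (76 mm by 85 mm) begins 54 mm behind the grasp point. The pads swing forward as they close: fully open they stand 13 mm farther back than shut.
Start: joints at [-1.315, 0.286, 1.577, -0, 1.279, -0.15], TCP at [0.266, -0.62, 0.231] pointing down, gripper open.
Joint ranges: [-2.77, 2.77], [-0.9, 2.22], [0.21, 2.48], [-1.53, 4.67], [0.24, 2.81], [-2.84, 2.84]. Speed limits (rad/s): [2.79, 2.79, 3.14, 3.14, 3.14, 3.14].

## Interface

Orientations are given as a unit quaternion [w, x, y, z].
In Python, from bench import bot gives the robot as it stands.
- The arm moves only by the tool arm_command, never from a script. Its argument "plan" is a list of rows, each an object of numbers: "x", "y", "z": the shift along the tool's x, y, z in mm; "twist": the turn about the tool's z in degrees. A call has 1 to 12 rows; each row shifts and turns the pose as measured when the row begins, along the tool's axes as they then stand; what a row does not reach is not made up. A row lasts 1/12 s, in which the tool goes at most 41.7 mm and 7.16 degrees, less where a joint would pass 70% of its speed; a pose out of reach is approached as far as the arm can. A call is refused whole if a number of a shift passes 41.7 or a number of a turn 7.16, either way. A call with a gripper value outside its range is refused whole. "fingers" is the finger opening in mm, from 0 to 85.4, set as the call begins (left out, the last holds). The fingers move at their own pace and stop on an object; "force" is the grip in N (left out, the last holds). Time passes only in rows, so rows that do not move let the fingers close. It gives the time, the measured TCP pose, the force and the opening at its end, in the units of the state.
- bot.sense(): the state, without advancing time (a new reading comes with each control period).
- bot.snapshot(name): name is "side" or "top"; returns the picture (400x640x3 uint8, blue, green, red); there is no depth.
- bot.camera_params(name): a dict with "intrinsics" (3x3 intrinsics, pixels), "k1" (the pictures are not rectified: a ray, as slopes to the right and down, at radius r is drawn at 1 + k1 r^2 times it, then the intrinsics apply), "eye" and "attitude" of the camera in the world. Camera axes: x right, y up, looking along -z (the intrinsics and any distortion apply to the point x, -y, -z); pixel columns grow to the right and rows downward; lengths in m; the calibration is good to about 2 mm. A picture is of the moment at which its call begins. camera_params takes no time and is no camera call.
- bot.close_job(): hands the job in, once; it reports no verdict.
The state is a dict: "clock": time; "joint_positions": joint angles; "qd": joint speeds; "effort": joint torques, N m; "position": TCP position; "ee_rot": TCP orientation; "ft_force": force on the tool from outside, world axes, zero at the start; "torque": the same for the moment, N m; "gripper_width": opening from 0.0 (shut) to 1.0 (fully open).
Only numpy, scipy, OpenCV 4.12 (cv2) and the standard library are available. Lean on these libraries where they do the work, as an engineer would, in place of code of your own. Each camera call takes 0.05 s, during which the arm holds its last target.

## Working session

There is one attempt and no reset: what is moved stays moved. The work goes in short steps, Python scripts to look and compute and a tool call to move; the robot and the scene stay as the last step left them, time stands still between calls to the robot, and variables do not carry over. Pictures are saved under pics/ and viewed, and the job is handed in when it is done.

Besides the shell and the picture viewer there is one more tool, called after "Call:" as a command line: name --argument value ..., lists and objects as JSON in quotes. arm_command: Moves the arm, as the interface text tells. Its arguments: {"type":"object","properties":{"plan":{"type":"array"},"fingers":{"type":"number"},"force":{"type":"number"}},"required":["plan"]}

```bash
mkdir -p pics; ls; python3 - <<'E'
from bench import bot
import cv2
s=bot.sense()
print(s)
for n in("top","side"):
    print(n,bot.camera_params(n)); cv2.imwrite(f"pics/{n}0.png",bot.snapshot(n))
E
```

```text
pics
{'clock': 0.0, 'joint_positions': array([-1.31503105e+00,  2.87173639e-01,  1.57815744e+00, -4.22019723e-07,
        1.27860640e+00, -1.49980378e-01]), 'qd': array([-6.12743758e-05,  8.86179555e-04, -2.57921256e-04, -8.07125556e-04,
        7.74827926e-04,  1.91100604e-05]), 'effort': array([ 8.90534757e-04, -4.05981266e+01, -2.92626268e+01, -5.84096688e-05,
        5.84123700e-03,  9.07736990e-06]), 'position': array([ 0.2662981 , -0.61954259,  0.22995245]), 'ee_rot': array([-7.83884973e-04,  8.35075498e-01, -5.50134109e-01, -8.71827478e-04]), 'ft_force': array([-0.96372536, -0.20193238, -0.4099284 ]), 'torque': array([-0.00120355, -0.00747155,  0.00421207]), 'gripper_width': 1.0027311752695172}
top {'intrinsics': array([[490.01926451,   0.        , 328.70454916],
       [  0.        , 490.01926451, 199.34332406],
       [  0.        ,   0.        ,   1.        ]]), 'k1': -0.02791718114845347, 'eye': array([0.45815788, 0.00224243, 1.29131535]), 'attitude': array([ 0.70851195,  0.03233325, -0.03909525, -0.70387282])}
side {'intrinsics': array([[426.36251192,   0.        , 312.24528954],
       [  0.        , 426.36251192, 200.31687747],
       [  0.        ,   0.        ,   1.        ]]), 'k1': -0.09857743520872735, 'eye': array([ 0.79376025, -0.63050175,  0.71255635]), 'attitude': array([0.89763421, 0.40294241, 0.07646411, 0.16137995])}
```

View pics/top0.png

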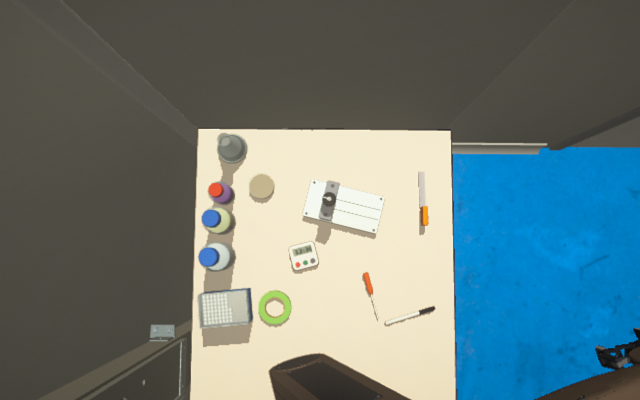

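View pics/side0.png

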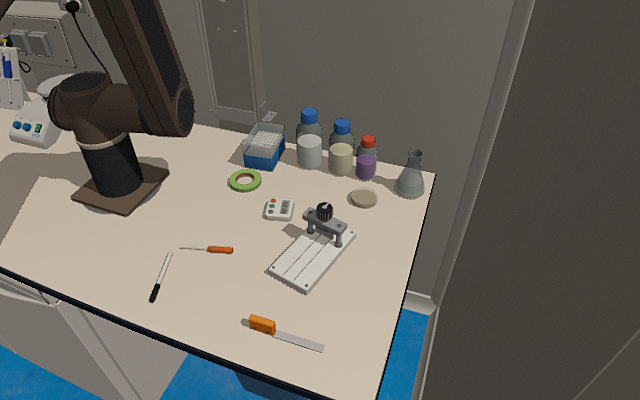

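The top view shows the gauge (handle at about 425,215, blade up to 421,172) and the coater (bed 303–383, 180–235) with its knob at about 329,200. The side view shows the same: gauge handle at 262,325 and knob at 324,211. Next I'll turn these into world positions.

```bash
cat > h.py <<'E'
import numpy as np, cv2
from scipy.spatial.transform import Rotation as R
from bench import bot
def cam(n):
    p=bot.camera_params(n); q=p["attitude"]
    return p["intrinsics"],p["k1"],p["eye"],R.from_quat([q[1],q[2],q[3],q[0]]).as_matrix()
def ray(n,uv):
    K,k1,e,A=cam(n); uv=np.atleast_2d(uv).astype(float)
    d=(uv-K[:2,2])/K[0,0]; s=d.copy()
    for _ in range(20): s=d/(1+k1*(s**2).sum(1,keepdims=True))
    v=np.c_[s[:,0],-s[:,1],-np.ones(len(s))]@A.T
    return e,v
def onz(n,uv,z):
    e,v=ray(n,uv); return e+v*((z-e[2])/v[:,2])[:,None]
def proj(n,P):
    K,k1,e,A=cam(n); c=(np.atleast_2d(P)-e)@A; s=np.c_[c[:,0],-c[:,1]]/(-c[:,2:])
    s=s*(1+k1*(s**2).sum(1,keepdims=True)); return s*K[0,0]+K[:2,2]
def tri(uvt,uvs):
    e1,a=ray("top",uvt); e2,b=ray("side",uvs); a=a[0];b=b[0]
    t=np.linalg.lstsq(np.c_[a,-b],e2-e1,rcond=None)[0]
    p,q=e1+a*t[0],e2+b*t[1]; return (p+q)/2,np.linalg.norm(p-q)
def yaw(q): # tool x-axis direction in world, deg
    r=R.from_quat([q[1],q[2],q[3],q[0]]).as_matrix(); return r
E
python3 - <<'E'
import cv2,numpy as np
from h import *
t=cv2.imread("pics/top0.png"); s=cv2.imread("pics/side0.png")
a=cv2.resize(t[160:250,290:440],None,fx=5,fy=5,interpolation=cv2.INTER_CUBIC); cv2.imwrite("pics/topz.png",a)
a=cv2.resize(s[190:360,235:365],None,fx=3.5,fy=3.5,interpolation=cv2.INTER_CUBIC); cv2.imwrite("pics/sidez.png",a)
for n,im in(("top",t),("side",s)):
    hsv=cv2.cvtColor(im,cv2.COLOR_BGR2HSV)
    m=cv2.inRange(hsv,(8,150,120),(22,255,255))
    k,l,st,c=cv2.connectedComponentsWithStats(m)
    for i in range(1,k):
        if st[i,4]>15:
            pts=np.argwhere(l==i)[:,::-1].astype(np.int32)
            print(n,st[i],c[i],cv2.minAreaRect(pts))
E
```

```text
top [421 206   7  19 118] [424.30508475 215.08474576] ((424.0, 215.0), (18.0, 6.0), 90.0)
top [364 273   9  21  98] [367.85714286 282.8877551 ] ((367.8301696777344, 282.9056396484375), (21.15352439880371, 4.670258522033691), 74.05460357666016)
side [208 246  25   7 128] [220.03125   249.0078125] ((219.92892456054688, 248.99493408203125), (24.08150291442871, 5.272281646728516), 4.085616588592529)
side [249 314  27  22 345] [262.35942029 324.0173913 ] ((262.0500183105469, 324.3499755859375), (28.776723861694336, 13.914020538330078), 18.434946060180664)
```

View pics/topz.png

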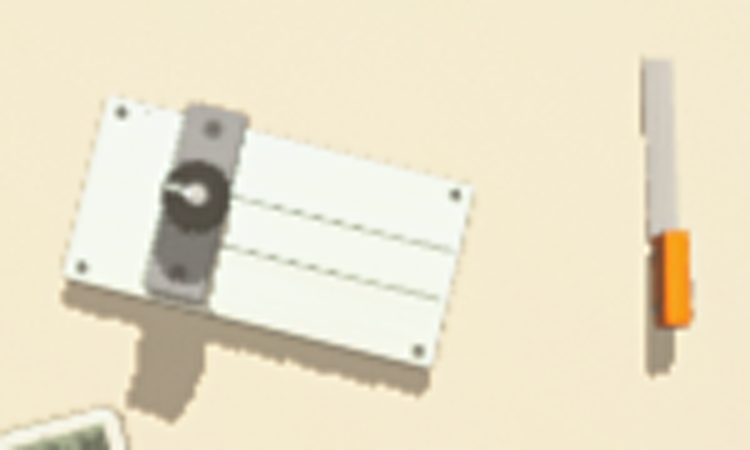

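View pics/sidez.png

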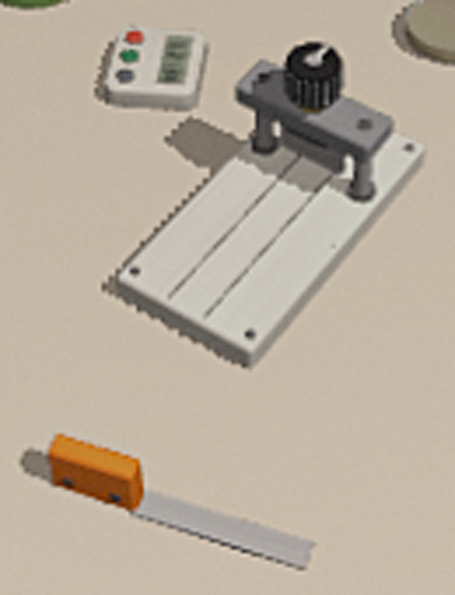

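```bash
python3 - <<'E'
from h import *
z=lambda p:(np.array(p,float)+.5)/5-.5+np.array([290,160])
zs=lambda p:(np.array(p,float)+.5)/3.5-.5+np.array([235,190])
t=cv2.imread("pics/top0.png")
hsv=cv2.cvtColor(t,cv2.COLOR_BGR2HSV)
m=cv2.inRange(hsv,(0,0,225),(180,18,255)); 
k,l,st,c=cv2.connectedComponentsWithStats(m); 
sub=(l==l[215,355]); cnt=np.argwhere(sub)[:,::-1].astype(np.int32)
print("bed area",sub.sum(),cv2.minAreaRect(cnt), onz("top",cv2.boxPoints(cv2.minAreaRect(cnt)),.02))
C=onz("top",z([(108,97),(473,184),(432,365),(65,280)]),.02); print("manual corners",C.round(4))
print("top lines", onz("top",z([(235,196),(452,248),(225,247),(440,298)]),.02).round(4))
S=onz("side",zs([(119,275),(250,355),(424,150)]),.02); print("side corners L,near,R",S.round(4))
print("knob tri",tri(z((197,195)),zs((316,58))))
print("screw tops (bridge .08)",onz("top",z([(213,129),(178,271)]),.08).round(4), onz("side",zs([(263,77),(364,124)]),.08).round(4))
print("gauge blade tip corners top",onz("top",z([(643,59),(674,59)]),.003).round(4),"base",onz("top",z([(648,232),(680,232)]),.003).round(4))
print("handle top corners",onz("top",z([(661,231),(688,231),(692,326),(668,326)]),.036).round(4))
print("side tip",onz("side",zs([(313,543),(303,569)]),.003).round(4),"handle top",onz("side",zs([(57,434),(137,460),(50,443)]),.036).round(4),
 "bottom", onz("side",zs([(134,511),(55,487)]),.0).round(4))
E
```

```text
bed area 1611 ((357.428466796875, 208.98265075683594), (46.70770263671875, 36.93030548095703), 13.626995086669922) [[ 0.52952462 -0.01424261  0.02      ]
 [ 0.62361577 -0.03646708  0.02      ]
 [ 0.59551296 -0.15524115  0.02      ]
 [ 0.50172986 -0.13214414  0.02      ]]
manual corners [[ 0.6403  0.0366  0.02  ]
 [ 0.5959 -0.1545  0.02  ]
 [ 0.5013 -0.1327  0.02  ]
 [ 0.5442  0.058   0.02  ]]
top lines [[ 0.5887 -0.0301  0.02  ]
 [ 0.5622 -0.1434  0.02  ]
 [ 0.562  -0.025   0.02  ]
 [ 0.5361 -0.137   0.02  ]]
side corners L,near,R [[ 0.5043 -0.1321  0.02  ]
 [ 0.5985 -0.1592  0.02  ]
 [ 0.6455  0.03    0.02  ]]
knob tri (array([ 0.58157889, -0.00849419,  0.11292906]), np.float64(0.004497269655807535))
screw tops (bridge .08) [[ 6.16e-01 -1.75e-02  8.00e-02]
 [ 5.45e-01 -5.00e-04  8.00e-02]] [[ 0.5469 -0.001   0.08  ]
 [ 0.6185 -0.0187  0.08  ]]
gauge blade tip corners top [[ 0.6654 -0.2478  0.003 ]
 [ 0.6655 -0.2644  0.003 ]] base [[ 0.5728 -0.2493  0.003 ]
 [ 0.5729 -0.2663  0.003 ]]
handle top corners [[ 0.5705 -0.2496  0.036 ]
 [ 0.5706 -0.2636  0.036 ]
 [ 0.5215 -0.265   0.036 ]
 [ 0.5215 -0.2526  0.036 ]]
side tip [[ 0.6682 -0.2489  0.003 ]
 [ 0.6683 -0.2648  0.003 ]] handle top [[ 0.5257 -0.2539  0.036 ]
 [ 0.572  -0.2534  0.036 ]
 [ 0.5247 -0.2602  0.036 ]] bottom [[ 0.5717 -0.2628  0.    ]
 [ 0.5255 -0.2646  0.    ]]
```

```bash
cat > g.py <<'E'
from h import *
import sys
CO=np.array([.581,-.0093]); CY=np.radians(77.0); U=np.array([np.cos(CY),np.sin(CY)]); V=np.array([-U[1],U[0]])
def cw(x,y): return CO+x*U+y*V
def pose():
    s=bot.sense(); r=yaw(s["ee_rot"]); return s,s["position"],np.degrees(np.arctan2(r[1,0],r[0,0])),r
def rel(x,y,z,yw=None,n=1):
    """print n equal rows (tool axes) to world x,y,z and yaw(tool x) deg"""
    s,p,a,r=pose(); yw=a if yw is None else yw
    tw=-(yw-a); tw=(tw+180)%360-180
    d=(np.array([x,y,z])-p)*1000
    for i in range(n):
        b=np.radians(a-tw*i/n); c=d/n
        print(f"x {c[0]*np.cos(b)+c[1]*np.sin(b):.1f} y {c[0]*np.sin(b)-c[1]*np.cos(b):.1f} z {-c[2]:.1f} tw {tw/n:.2f}")
def st():
    s,p,a,r=pose(); d=p[:2]-CO
    print("t%.2f"%s["clock"],p.round(4),"yaw%.1f"%a,"coater xy",(np.array([d@U,d@V])*1000).round(1),"tilt",r[:2,2].round(4),"F",s["ft_force"].round(2),"Fu %.2f"%(s["ft_force"][:2]@U),"T",s["torque"].round(3),"w",round(s["gripper_width"],3),"q6 %.2f"%s["joint_positions"][5])
E
python3 -c "
from g import *
st(); rel(.547,-.2585,.13,-88.8,12)"
```

```text
t0.10 [ 0.2663 -0.6196  0.23  ] yaw-66.8 coater xy [-665.4  169.3] tilt [-0.0005  0.0021] F [ 0.01  0.61 -0.16] Fu 0.59 T [-0.058 -0.001 -0.001] w 1.002 q6 -0.15
x -18.4 y -33.4 z 8.3 tw 1.84
x -19.5 y -32.8 z 8.3 tw 1.84
x -20.5 y -32.1 z 8.3 tw 1.84
x -21.5 y -31.4 z 8.3 tw 1.84
x -22.5 y -30.7 z 8.3 tw 1.84
x -23.5 y -30.0 z 8.3 tw 1.84
x -24.5 y -29.2 z 8.3 tw 1.84
x -25.4 y -28.4 z 8.3 tw 1.84
x -26.3 y -27.6 z 8.3 tw 1.84
x -27.2 y -26.7 z 8.3 tw 1.84
x -28.0 y -25.9 z 8.3 tw 1.84
x -28.8 y -25.0 z 8.3 tw 1.84
```

Call:
arm_command --plan '[{"x":-18.4,"y":-33.4,"z":8.3,"twist":1.84},{"x":-19.5,"y":-32.8,"z":8.3,"twist":1.84},{"x":-20.5,"y":-32.1,"z":8.3,"twist":1.84},{"x":-21.5,"y":-31.4,"z":8.3,"twist":1.84},{"x":-22.5,"y":-30.7,"z":8.3,"twist":1.84},{"x":-23.5,"y":-30,"z":8.3,"twist":1.84},{"x":-24.5,"y":-29.2,"z":8.3,"twist":1.84},{"x":-25.4,"y":-28.4,"z":8.3,"twist":1.84},{"x":-26.3,"y":-27.6,"z":8.3,"twist":1.84},{"x":-27.2,"y":-26.7,"z":8.3,"twist":1.84},{"x":-28,"y":-25.9,"z":8.3,"twist":1.84},{"x":-28.8,"y":-25,"z":8.3,"twist":1.84}]' --fingers 50 --force 40

```text
clock: 1.1
position: [0.555, -0.2515, 0.1213]
ee_rot: [-0.001, -0.702, 0.712, 0.003]
ft_force: [-0.4, -0.8, 0.3]
gripper_width: 0.586
```

```bash
python3 -c "
from g import *
st(); rel(.547,-.2585,.06,-88.8,5)"
```

```text
t1.10 [ 0.555  -0.2515  0.1213] yaw-90.8 coater xy [-241.9  -29.1] tilt [-0.0054  0.0021] F [-0.41 -0.8   0.27] Fu -0.88 T [-0.054 -0.043  0.015] w 0.586 q6 0.99
x 1.4 y 1.6 z 12.3 tw -0.40
x 1.4 y 1.6 z 12.3 tw -0.40
x 1.4 y 1.6 z 12.3 tw -0.40
x 1.4 y 1.6 z 12.3 tw -0.40
x 1.4 y 1.6 z 12.3 tw -0.40
```

Call:
arm_command --plan '[{"x":1.5,"y":1.6,"z":14,"twist":-0.4},{"x":1.5,"y":1.6,"z":14,"twist":-0.4},{"x":1.5,"y":1.6,"z":14,"twist":-0.4},{"x":1.2,"y":1.6,"z":14,"twist":-0.4},{},{}]'

```text
invalid input
```

```bash
python3 -c "
from g import *
st(); rel(.547,-.2585,.004,-88.8,5)
s=bot.snapshot('side');cv2.imwrite('pics/s1.png',cv2.resize(s[240:380,200:360],None,fx=4,fy=4))"
```

```text
t1.10 [ 0.555  -0.2515  0.1213] yaw-90.8 coater xy [-241.9  -29.1] tilt [-0.0054  0.0021] F [-0.41 -0.8   0.27] Fu -0.88 T [-0.054 -0.043  0.015] w 0.586 q6 0.99
x 1.4 y 1.6 z 23.5 tw -0.40
x 1.4 y 1.6 z 23.5 tw -0.40
x 1.4 y 1.6 z 23.5 tw -0.40
x 1.4 y 1.6 z 23.5 tw -0.40
x 1.4 y 1.6 z 23.5 tw -0.40
```

View pics/s1.png

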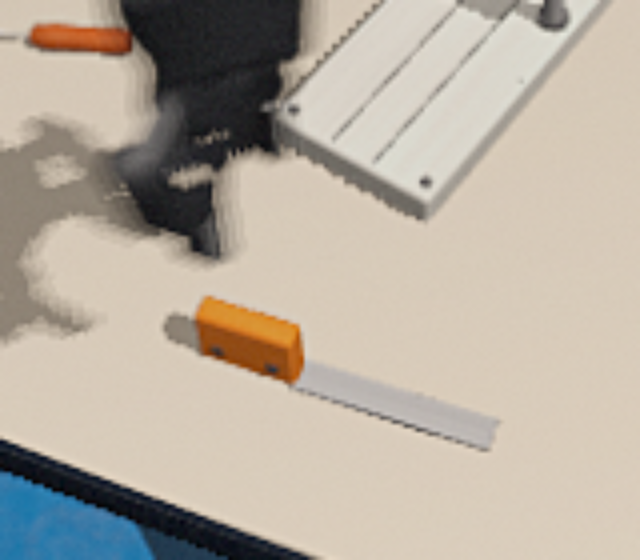

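The picture is motion-blurred: the gripper is still above the gauge, whose handle at zoomed (250,340) hasn't moved. The call was refused because of its empty rows, so I'll resend it with zeros.

Call:
arm_command --plan '[{"x":1.5,"y":1.6,"z":14,"twist":-0.4},{"x":1.5,"y":1.6,"z":14,"twist":-0.4},{"x":1.5,"y":1.6,"z":14,"twist":-0.4},{"x":1.2,"y":1.6,"z":14,"twist":-0.4},{"z":0},{"z":0}]'

```text
invalid input
```

```bash
python3 -c "
from g import *
st(); rel(.547,-.2585,.004,-88.8,4)
s=bot.snapshot('side');cv2.imwrite('pics/s2.png',cv2.resize(s[240:380,200:360],None,fx=4,fy=4))"
```

```text
t1.15 [ 0.5575 -0.2452  0.1192] yaw-90.6 coater xy [-235.2  -30.2] tilt [-0.0054  0.0077] F [-0.53  4.09 -1.34] Fu 3.87 T [0.076 0.071 0.028] w 0.588 q6 1.00
x 3.3 y 2.6 z 28.8 tw -0.46
x 3.3 y 2.6 z 28.8 tw -0.46
x 3.3 y 2.6 z 28.8 tw -0.46
x 3.3 y 2.7 z 28.8 tw -0.46
```

View pics/s2.png

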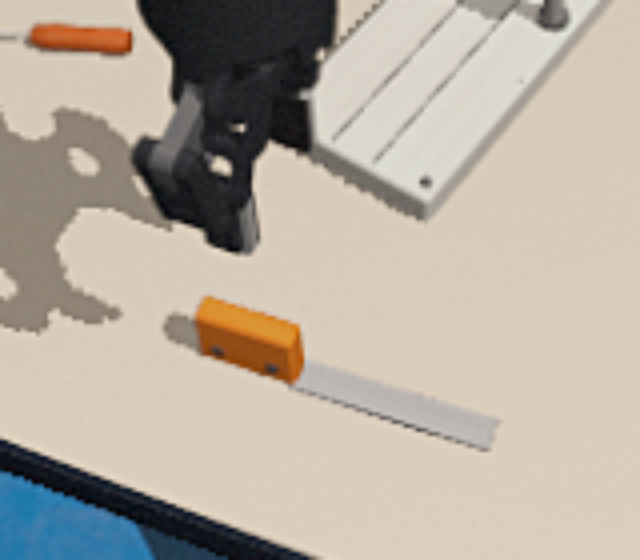

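The gripper is now still, behind and above the handle at zoomed (200,200). The rows probably need all four keys.

Call:
arm_command --plan '[{"x":3,"y":2.5,"z":15,"twist":-0.5},{"x":3,"y":2.5,"z":15,"twist":-0.5},{"x":3,"y":2.5,"z":15,"twist":-0.5},{"x":3,"y":2.5,"z":15,"twist":-0.5},{"x":0,"y":0,"z":0,"twist":0},{"x":0,"y":0,"z":0,"twist":0}]'

```text
clock: 1.7
position: [0.5452, -0.2581, 0.0563]
ee_rot: [0.001, 0.72, -0.694, -0.005]
ft_force: [-0.7, -0.2, 1.9]
gripper_width: 0.584
```

```bash
python3 -c "
from g import *
st(); rel(.547,-.2585,.004,-88.8,4)
s=bot.snapshot('side');cv2.imwrite('pics/s3.png',cv2.resize(s[240:380,200:360],None,fx=4,fy=4))"
```

```text
t1.70 [ 0.5452 -0.2581  0.0563] yaw-87.9 coater xy [-250.5  -21.1] tilt [-0.0099  0.0056] F [-0.73 -0.24  1.88] Fu -0.40 T [ 0.045 -0.002 -0.047] w 0.584 q6 0.92
x 0.1 y -0.5 z 13.1 tw 0.23
x 0.1 y -0.5 z 13.1 tw 0.23
x 0.1 y -0.5 z 13.1 tw 0.23
x 0.1 y -0.5 z 13.1 tw 0.23
```

View pics/s3.png

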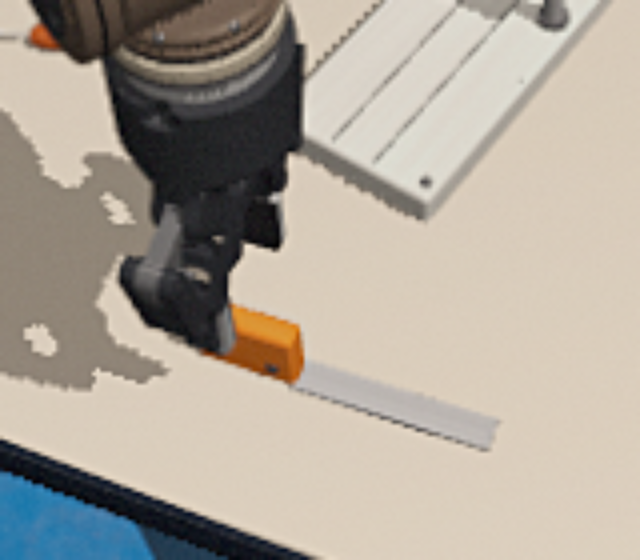

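The fingers straddle the handle (near finger at zoomed 215,335). I'll go down and grip.

Call:
arm_command --plan '[{"x":0,"y":-0.5,"z":12,"twist":0.3},{"x":0,"y":-0.5,"z":12,"twist":0.3},{"x":0,"y":-0.5,"z":12,"twist":0.3},{"x":0,"y":-0.5,"z":12,"twist":0},{"x":0,"y":0,"z":2,"twist":0},{"x":0,"y":0,"z":0,"twist":0}]'

```text
clock: 2.25
position: [0.5483, -0.2591, 0.0041]
ee_rot: [0.001, 0.714, -0.7, -0.003]
ft_force: [0.8, -0.1, -0.2]
gripper_width: 0.584
```

Call:
arm_command --plan '[{"x":0,"y":0,"z":0,"twist":0},{"x":0,"y":0,"z":0,"twist":0},{"x":0,"y":0,"z":0,"twist":0},{"x":0,"y":0,"z":0,"twist":0},{"x":0,"y":0,"z":0,"twist":0},{"x":0,"y":0,"z":0,"twist":0}]' --fingers 5 --force 40

```text
clock: 2.75
position: [0.5485, -0.2589, 0.0043]
ee_rot: [0.001, 0.714, -0.7, -0.003]
ft_force: [0.3, 0.1, -0.8]
gripper_width: 0.156
```

```bash
python3 -c "
from g import *
st(); rel(*cw(-.135,0),.06,-13,12)"
```

```text
t2.75 [ 0.5485 -0.2589  0.0043] yaw-88.9 coater xy [-250.5  -24.5] tilt [-0.0063  0.0029] F [ 0.34  0.13 -0.79] Fu 0.20 T [-0.008  0.075 -0.042] w 0.156 q6 0.95
x -9.8 y -0.4 z -4.6 tw -6.33
x -9.7 y -1.4 z -4.6 tw -6.33
x -9.5 y -2.5 z -4.6 tw -6.33
x -9.2 y -3.5 z -4.6 tw -6.33
x -8.7 y -4.5 z -4.6 tw -6.33
x -8.2 y -5.5 z -4.6 tw -6.33
x -7.5 y -6.3 z -4.6 tw -6.33
x -6.8 y -7.1 z -4.6 tw -6.33
x -6.0 y -7.8 z -4.6 tw -6.33
x -5.1 y -8.4 z -4.6 tw -6.33
x -4.1 y -8.9 z -4.6 tw -6.33
x -3.1 y -9.3 z -4.6 tw -6.33
```

Call:
arm_command --plan '[{"x":0,"y":0,"z":-10,"twist":0},{"x":0,"y":0,"z":-15,"twist":0},{"x":0,"y":0,"z":-15,"twist":0},{"x":0,"y":0,"z":-5,"twist":0},{"x":0,"y":0,"z":0,"twist":0}]'

```text
clock: 3.17
position: [0.548, -0.2586, 0.0522]
ee_rot: [0.001, 0.714, -0.7, -0.004]
ft_force: [0.4, -0.3, -1.4]
gripper_width: 0.155
```

```bash
python3 -c "
from g import *
st(); rel(*cw(-.15,0),.05,-13,14)"
```

```text
t3.17 [ 0.548  -0.2586  0.0522] yaw-88.9 coater xy [-250.3  -23.9] tilt [-0.0081  0.0039] F [ 0.36 -0.27 -1.38] Fu -0.18 T [-0.042  0.044  0.059] w 0.155 q6 0.94
x -7.4 y -0.1 z 0.2 tw -5.42
x -7.3 y -0.8 z 0.2 tw -5.42
x -7.2 y -1.5 z 0.2 tw -5.42
x -7.0 y -2.1 z 0.2 tw -5.42
x -6.8 y -2.8 z 0.2 tw -5.42
x -6.5 y -3.4 z 0.2 tw -5.42
x -6.2 y -4.0 z 0.2 tw -5.42
x -5.8 y -4.6 z 0.2 tw -5.42
x -5.3 y -5.1 z 0.2 tw -5.42
x -4.8 y -5.6 z 0.2 tw -5.42
x -4.2 y -6.0 z 0.2 tw -5.42
x -3.6 y -6.4 z 0.2 tw -5.42
x -3.0 y -6.7 z 0.2 tw -5.42
x -2.4 y -7.0 z 0.2 tw -5.42
```

Call:
arm_command --plan '[{"x":-7.4,"y":-0.1,"z":0,"twist":-5.4},{"x":-7.3,"y":-0.8,"z":0,"twist":-5.4},{"x":-7.2,"y":-1.5,"z":0,"twist":-5.4},{"x":-7,"y":-2.1,"z":0,"twist":-5.4},{"x":-6.8,"y":-2.8,"z":0,"twist":-5.4},{"x":-6.5,"y":-3.4,"z":0,"twist":-5.4},{"x":-6.2,"y":-4,"z":0,"twist":-5.4},{"x":-5.8,"y":-4.6,"z":0,"twist":-5.4},{"x":-5.3,"y":-5.1,"z":0,"twist":-5.4},{"x":-4.8,"y":-5.6,"z":0,"twist":-5.4},{"x":-4.2,"y":-6,"z":0,"twist":-5.4},{"x":0,"y":0,"z":0,"twist":0}]'

```text
clock: 4.17
position: [0.5434, -0.174, 0.0496]
ee_rot: [-0.001, 0.973, -0.23, -0.006]
ft_force: [0.2, -0.1, -0.3]
gripper_width: 0.159
```

```bash
python3 -c "
from g import *
st(); rel(*cw(-.15,0),.05,-13,4)"
```

```text
t4.17 [ 0.5434 -0.174   0.0496] yaw-26.6 coater xy [-169.    -0.4] tilt [-0.0104  0.0043] F [ 0.16 -0.14 -0.33] Fu -0.10 T [-0.029  0.039  0.004] w 0.159 q6 -0.02
x -1.2 y -4.6 z -0.1 tw -3.41
x -0.9 y -4.6 z -0.1 tw -3.41
x -0.7 y -4.7 z -0.1 tw -3.41
x -0.4 y -4.7 z -0.1 tw -3.41
```

Call:
arm_command --plan '[{"x":-1.2,"y":-4.6,"z":0,"twist":-3.4},{"x":-0.9,"y":-4.6,"z":0,"twist":-3.4},{"x":-0.7,"y":-4.7,"z":0,"twist":-3.4},{"x":-0.4,"y":-4.7,"z":0,"twist":-3.4},{"x":0,"y":0,"z":0,"twist":0},{"x":0,"y":0,"z":0,"twist":0}]'

```text
clock: 4.67
position: [0.5466, -0.1559, 0.048]
ee_rot: [-0.001, 0.993, -0.116, -0.006]
ft_force: [-0.3, -0.2, -1.7]
gripper_width: 0.159
```

```bash
python3 -c "
from g import *
st(); rel(*cw(-.15,0),.026,-13,4)
s=bot.snapshot('side');cv2.imwrite('pics/s4.png',cv2.resize(s[180:320,220:380],None,fx=4,fy=4))
s=bot.snapshot('top');cv2.imwrite('pics/t4.png',cv2.resize(s[160:260,290:440],None,fx=5,fy=5))"
```

```text
t4.67 [ 0.5466 -0.1559  0.048 ] yaw-13.3 coater xy [-150.6    0.6] tilt [-0.0118  0.0036] F [-0.25 -0.23 -1.74] Fu -0.28 T [ 0.037 -0.014 -0.018] w 0.159 q6 -0.22
x 0.1 y -0.2 z 5.5 tw -0.07
x 0.1 y -0.2 z 5.5 tw -0.07
x 0.1 y -0.2 z 5.5 tw -0.07
x 0.1 y -0.2 z 5.5 tw -0.07
```

View pics/s4.png

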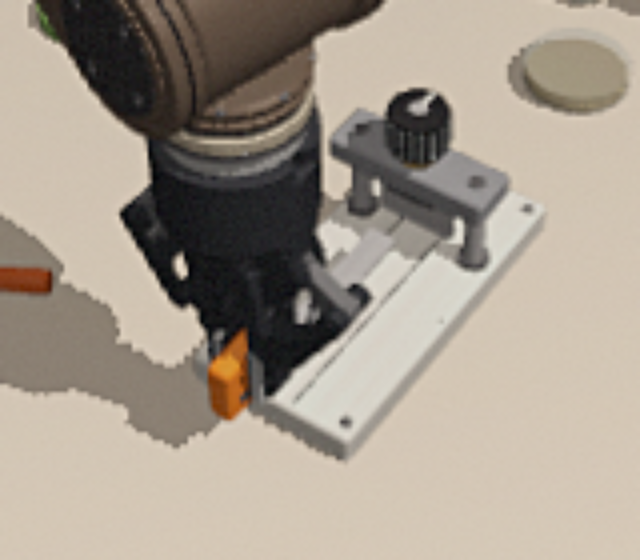

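View pics/t4.png

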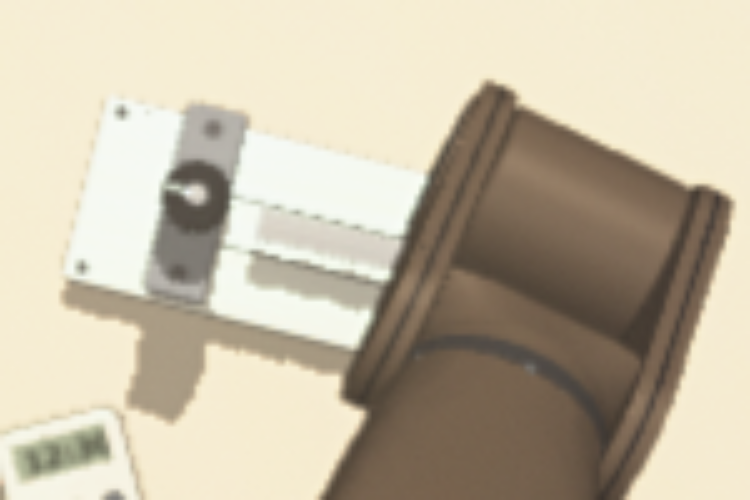

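The side view shows the gauge held over the lane, handle at zoomed (230,380). The top view shows the tip at zoomed (258,222), in the lane and parallel to its lines, just short of the bridge. I'll lower it onto the bed.

Call:
arm_command --plan '[{"x":0,"y":0,"z":8,"twist":0},{"x":0,"y":0,"z":8,"twist":0},{"x":0,"y":0,"z":5,"twist":0},{"x":0,"y":0,"z":1,"twist":0},{"x":0,"y":0,"z":0,"twist":0},{"x":0,"y":0,"z":0,"twist":0}]'

```text
clock: 5.27
position: [0.546, -0.1572, 0.0234]
ee_rot: [-0.001, 0.993, -0.118, -0.006]
ft_force: [-1.9, 1.1, 4.3]
gripper_width: 0.158
```

```bash
python3 -c "
from g import *
st(); rel(*cw(-.15,0),.0245,-13,1)"
```

```text
t5.27 [ 0.546  -0.1572  0.0234] yaw-13.6 coater xy [-152.     0.8] tilt [-0.0123  0.004 ] F [-1.9   1.08  4.3 ] Fu 0.62 T [0.128 0.178 0.053] w 0.158 q6 -0.22
x 0.8 y -2.0 z -1.1 tw -0.58
```

Call:
arm_command --plan '[{"x":0.2,"y":-3,"z":-0.3,"twist":-0.3},{"x":0.2,"y":-5,"z":-0.1,"twist":-0.3},{"x":0.2,"y":-5,"z":0,"twist":0},{"x":0.1,"y":-5,"z":0,"twist":0},{"x":0,"y":-5,"z":0,"twist":0},{"x":0,"y":0,"z":0,"twist":0}]'

```text
clock: 5.77
position: [0.5529, -0.1326, 0.0242]
ee_rot: [-0.001, 0.994, -0.113, -0.006]
ft_force: [0.0, -0.5, -1.4]
gripper_width: 0.16
```

```bash
python3 -c "
from g import *
st(); rel(*cw(-.095,0),.024,-13,8)"
```

```text
t5.77 [ 0.5529 -0.1326  0.0242] yaw-12.9 coater xy [-126.5   -0.3] tilt [-0.0111  0.0035] F [ 0.02 -0.48 -1.42] Fu -0.46 T [-0.074  0.019  0.025] w 0.16 q6 -0.19
x -0.0 y -3.9 z 0.0 tw 0.01
x -0.0 y -3.9 z 0.0 tw 0.01
x -0.0 y -3.9 z 0.0 tw 0.01
x -0.0 y -3.9 z 0.0 tw 0.01
x -0.0 y -3.9 z 0.0 tw 0.01
x -0.0 y -3.9 z 0.0 tw 0.01
x -0.0 y -3.9 z 0.0 tw 0.01
x -0.0 y -3.9 z 0.0 tw 0.01
```

Call:
arm_command --plan '[{"x":0,"y":-4,"z":0,"twist":0},{"x":0,"y":-4,"z":0,"twist":0},{"x":0,"y":-4,"z":0,"twist":0},{"x":0,"y":-4,"z":0,"twist":0},{"x":0,"y":-4,"z":0,"twist":0},{"x":0,"y":-4,"z":0,"twist":0},{"x":0,"y":-4,"z":0,"twist":0},{"x":0,"y":-3,"z":0,"twist":0},{"x":0,"y":0,"z":0,"twist":0},{"x":0,"y":0,"z":0,"twist":0}]'

```text
clock: 6.6
position: [0.5606, -0.0981, 0.0242]
ee_rot: [-0.001, 0.994, -0.112, -0.006]
ft_force: [-0.5, -0.4, -0.9]
gripper_width: 0.151
```

```bash
python3 -c "
from g import *
st(); rel(*cw(-.095,0),.024,-13,1)
s=bot.snapshot('top');cv2.imwrite('pics/t5.png',cv2.resize(s[160:260,290:440],None,fx=5,fy=5))"
```

```text
t6.60 [ 0.5606 -0.0981  0.0242] yaw-12.8 coater xy [-91.2  -0.1] tilt [-0.0112  0.0034] F [-0.49 -0.4  -0.94] Fu -0.50 T [-0.092 -0.031  0.07 ] w 0.151 q6 -0.13
x -0.1 y 3.8 z 0.2 tw 0.15
```

View pics/t5.png

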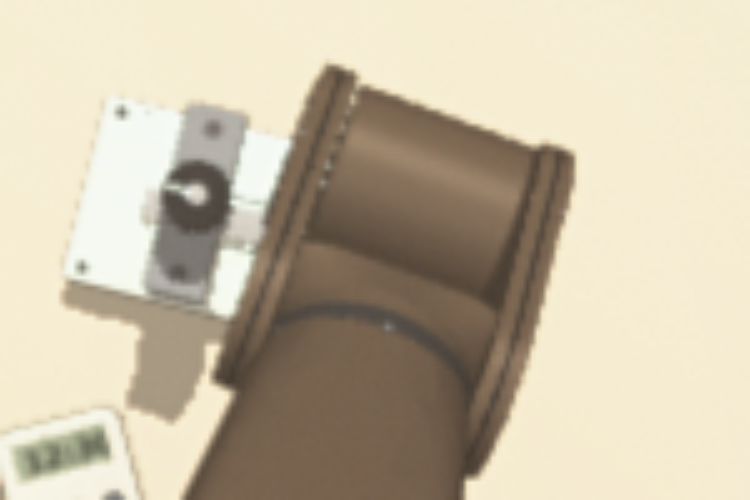

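The gauge tip shows past the bridge at zoomed (145,205). I'll release it and back straight up.

Call:
arm_command --plan '[{"x":0,"y":0,"z":0,"twist":0},{"x":0,"y":0,"z":0,"twist":0},{"x":0,"y":0,"z":0,"twist":0},{"x":0,"y":0,"z":-8,"twist":0},{"x":0,"y":0,"z":-20,"twist":0},{"x":0,"y":0,"z":-25,"twist":0},{"x":0,"y":0,"z":-25,"twist":0},{"x":0,"y":0,"z":-25,"twist":0},{"x":0,"y":0,"z":-10,"twist":0},{"x":0,"y":0,"z":0,"twist":0}]' --fingers 45

```text
clock: 7.48
position: [0.5617, -0.1, 0.1447]
ee_rot: [-0.001, 0.994, -0.113, -0.006]
ft_force: [0.2, 0.5, 0.3]
gripper_width: 0.522
```

```bash
python3 -c "
from g import *
s=bot.snapshot('side');cv2.imwrite('pics/s6r.png',s);cv2.imwrite('pics/s6.png',cv2.resize(s[185:285,260:365],None,fx=6,fy=6,interpolation=cv2.INTER_CUBIC))
s=bot.snapshot('top');cv2.imwrite('pics/t6.png',cv2.resize(s[160:260,290:440],None,fx=5,fy=5))
st()
for x,z,y in((.0035,.025,-.023),(.0035,.030,-.023),(-.0035,.025,-.023),(-.0035,.03,-.023),(-.0035,.03,.023),(-.0035,.025,.023),(.025,.023,0)):
  p=proj('side',np.r_[cw(x,y),z])[0]; print(x,z,y,((p+.5-[260,185])*6).round(0))
"
```

```text
t7.58 [ 0.5606 -0.0996  0.1421] yaw-13.0 coater xy [-92.6  -0.4] tilt [-0.0148  0.005 ] F [-0.11  1.08  0.55] Fu 1.03 T [ 0.024  0.02  -0.011] w 0.526 q6 -0.13
0.0035 0.025 -0.023 [439. 326.]
0.0035 0.03 -0.023 [440. 317.]
-0.0035 0.025 -0.023 [429. 338.]
-0.0035 0.03 -0.023 [429. 329.]
-0.0035 0.03 0.023 [324. 279.]
-0.0035 0.025 0.023 [324. 289.]
0.025 0.023 0 [417. 271.]
```

View pics/s6.png

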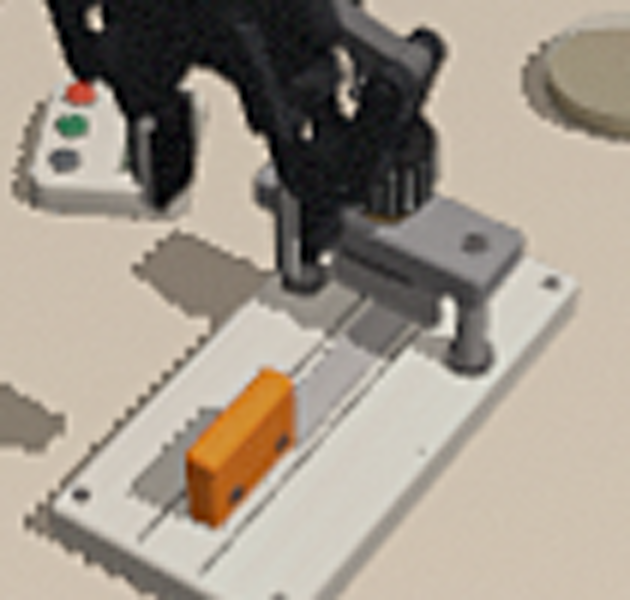

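View pics/t6.png

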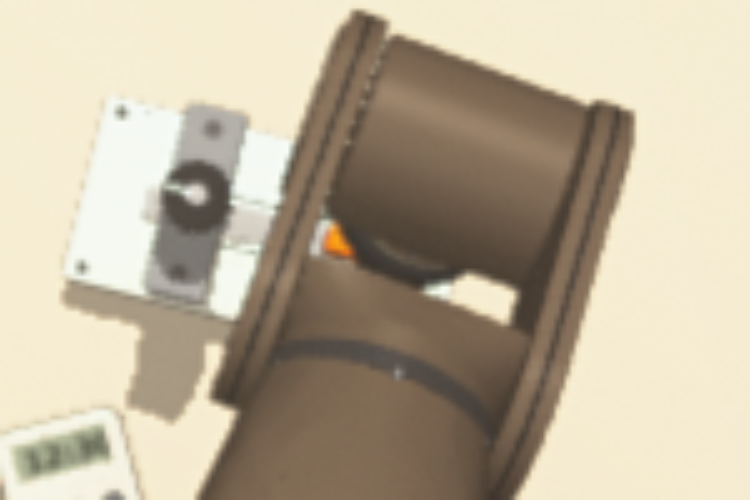

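The side view shows the gauge flat in the lane (handle at 240,450), with the coater blade's lower front edge running from about (335,278) to (435,322), so there is a visible gap. I'll zoom in there and use known points for calibration.

```bash
python3 -c "
from g import *
s=cv2.imread('pics/s6r.png');o=np.array([308,215]);f=12
a=cv2.resize(s[215:260,308:362],None,fx=f,fy=f,interpolation=cv2.INTER_CUBIC)
cv2.imwrite('pics/s6z.png',a)
for x,y,z in((-.016,-.049,.08),(-.016,-.049,.064),(.016,-.049,.08),(0,-.037,.08),(0,-.037,.02),(.06,-.05,.02),(.05,-.04,.02),(-.0035,-.023,.025),(-.0035,-.023,.035)):
  p=proj('side',np.r_[cw(x,y),z])[0]; print(x,y,z,((p+.5-o)*f).round(0))
"
```

```text
-0.016 -0.049 0.08 [380. 203.]
-0.016 -0.049 0.064 [377. 267.]
0.016 -0.049 0.08 [473.  93.]
0 -0.037 0.08 [368. 121.]
0 -0.037 0.02 [357. 353.]
0.06 -0.05 0.02 [580. 185.]
0.05 -0.04 0.02 [507. 196.]
-0.0035 -0.023 0.025 [282. 316.]
-0.0035 -0.023 0.035 [284. 278.]
```

View pics/s6z.png

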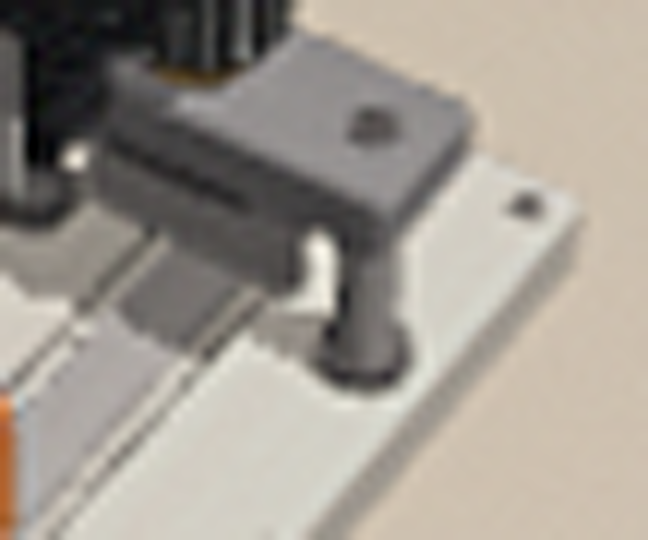

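Correcting for the calibration offset, the blade edge is at about z 0.033, so the gap is near the large end (8–9 mm). I'll go to the knob and wind the wrist back so one grip can cover the whole turn.

```bash
python3 -c "
from g import *
st(); rel(*CO,.14,94,15)"
```

```text
t7.58 [ 0.5606 -0.0996  0.1421] yaw-13.0 coater xy [-92.6  -0.4] tilt [-0.0148  0.005 ] F [-0.11  1.08  0.55] Fu 1.03 T [ 0.024  0.02  -0.011] w 0.526 q6 -0.13
x -0.0 y -6.2 z 0.1 tw -7.13
x 0.7 y -6.1 z 0.1 tw -7.13
x 1.5 y -6.0 z 0.1 tw -7.13
x 2.2 y -5.8 z 0.1 tw -7.13
x 2.9 y -5.4 z 0.1 tw -7.13
x 3.6 y -5.0 z 0.1 tw -7.13
x 4.2 y -4.5 z 0.1 tw -7.13
x 4.7 y -4.0 z 0.1 tw -7.13
x 5.2 y -3.4 z 0.1 tw -7.13
x 5.5 y -2.7 z 0.1 tw -7.13
x 5.8 y -2.0 z 0.1 tw -7.13
x 6.0 y -1.3 z 0.1 tw -7.13
x 6.1 y -0.5 z 0.1 tw -7.13
x 6.2 y 0.3 z 0.1 tw -7.13
x 6.1 y 1.0 z 0.1 tw -7.13
```

Call:
arm_command --plan '[{"x":0,"y":-6.2,"z":0,"twist":-7.1},{"x":0.7,"y":-6.1,"z":0,"twist":-7.1},{"x":1.5,"y":-6,"z":0,"twist":-7.1},{"x":2.2,"y":-5.8,"z":0,"twist":-7.1},{"x":2.9,"y":-5.4,"z":0,"twist":-7.1},{"x":3.6,"y":-5,"z":0,"twist":-7.1},{"x":4.2,"y":-4.5,"z":0,"twist":-7.1},{"x":4.7,"y":-4,"z":0,"twist":-7.1},{"x":5.2,"y":-3.4,"z":0,"twist":-7.1},{"x":5.5,"y":-2.7,"z":0,"twist":-7.1},{"x":5.8,"y":-2,"z":0,"twist":-7.1},{"x":6,"y":-1.3,"z":0,"twist":-7.1}]' --fingers 60

```text
clock: 8.58
position: [0.5604, -0.0215, 0.1129]
ee_rot: [-0.025, 0.803, 0.596, -0.019]
ft_force: [1.2, -0.4, 0.6]
gripper_width: 0.704
```

```bash
python3 -c "
from g import *
st(); rel(*CO,.135,94,4)"
```

```text
t8.58 [ 0.5604 -0.0215  0.1129] yaw73.2 coater xy [-16.5  17.3] tilt [-0.0601  0.0177] F [ 1.25 -0.35  0.62] Fu -0.06 T [-0.037  0.002 -0.008] w 0.704 q6 -1.50
x 4.4 y 4.0 z -5.5 tw -5.20
x 4.0 y 4.4 z -5.5 tw -5.20
x 3.6 y 4.8 z -5.5 tw -5.20
x 3.1 y 5.1 z -5.5 tw -5.20
```

The fast twist made the pose drift: 29 mm down and a 3.4° tilt. I'll move up without twisting and see how the drift behaves.

Call:
arm_command --plan '[{"x":0,"y":0,"z":-10,"twist":0},{"x":0,"y":0,"z":-10,"twist":0},{"x":0,"y":0,"z":-10,"twist":0},{"x":0,"y":0,"z":0,"twist":0}]'

```text
clock: 8.92
position: [0.5584, -0.0207, 0.1385]
ee_rot: [-0.03, 0.803, 0.594, -0.023]
ft_force: [1.1, -1.0, 0.6]
gripper_width: 0.701
```

```bash
python3 -c "
from g import *
st(); print(bot.sense()['joint_positions'],bot.sense()['qd'])"
```

```text
t8.92 [ 0.5584 -0.0207  0.1385] yaw73.0 coater xy [-16.2  19.4] tilt [-0.0731  0.0205] F [ 1.11 -0.96  0.62] Fu -0.69 T [-0.006 -0.09   0.016] w 0.701 q6 -1.50
[-0.22049033  0.16842716  1.89717813  0.00435372  1.15183968 -1.49579046] [-0.00442468  0.01245876  0.01863427 -0.00295737 -0.00630811  0.02193925]
```

Call:
arm_command --plan '[{"x":0,"y":0,"z":0,"twist":3},{"x":0,"y":0,"z":0,"twist":3},{"x":0,"y":0,"z":0,"twist":3},{"x":0,"y":0,"z":0,"twist":0}]'

```text
clock: 9.25
position: [0.5597, -0.0225, 0.1414]
ee_rot: [-0.026, 0.852, 0.523, -0.024]
ft_force: [-0.3, -0.0, 0.6]
gripper_width: 0.702
```

```bash
python3 -c "
from g import *
st(); print(bot.sense()['joint_positions'],bot.sense()['qd'])"
```

```text
t9.25 [ 0.5597 -0.0225  0.1414] yaw63.1 coater xy [-17.7  17.8] tilt [-0.0683  0.0192] F [-0.33 -0.03  0.63] Fu -0.10 T [ 0.019 -0.054  0.013] w 0.702 q6 -1.33
[-0.22299124  0.16503787  1.89495131  0.00393201  1.15249003 -1.32586048] [-0.00689258 -0.00826693 -0.00302945 -0.0012101   0.00305312 -0.02415734]
```

```bash
python3 -c "
from g import *
rel(*CO,.14,-5,12)"
```

```text
x 1.8 y 1.1 z 0.1 tw 5.68
x 1.9 y 0.9 z 0.1 tw 5.68
x 2.0 y 0.7 z 0.1 tw 5.68
x 2.0 y 0.5 z 0.1 tw 5.68
x 2.1 y 0.3 z 0.1 tw 5.68
x 2.1 y 0.1 z 0.1 tw 5.68
x 2.1 y -0.1 z 0.1 tw 5.68
x 2.1 y -0.3 z 0.1 tw 5.68
x 2.0 y -0.5 z 0.1 tw 5.68
x 2.0 y -0.7 z 0.1 tw 5.68
x 1.9 y -0.9 z 0.1 tw 5.68
x 1.8 y -1.1 z 0.1 tw 5.68
```

Call:
arm_command --plan '[{"x":1.8,"y":1.1,"z":0,"twist":5.7},{"x":1.9,"y":0.9,"z":0,"twist":5.7},{"x":2,"y":0.7,"z":0,"twist":5.7},{"x":2,"y":0.5,"z":0,"twist":5.7},{"x":2.1,"y":0.3,"z":0,"twist":5.7},{"x":2.1,"y":0.1,"z":0,"twist":5.7}]'

```text
clock: 9.75
position: [0.5713, -0.0181, 0.143]
ee_rot: [-0.016, 0.971, 0.236, -0.029]
ft_force: [0.3, -0.2, 0.3]
gripper_width: 0.702
```

```bash
python3 -c "
from g import *
st();rel(*CO,.135,-5,6)"
```

```text
t9.75 [ 0.5713 -0.0181  0.143 ] yaw27.4 coater xy [-10.8   7.4] tilt [-0.0648  0.0181] F [ 0.3  -0.18  0.27] Fu -0.11 T [-0.039 -0.013  0.049] w 0.702 q6 -0.69
x 2.1 y -0.6 z 1.3 tw 5.39
x 2.0 y -0.8 z 1.3 tw 5.39
x 2.0 y -0.9 z 1.3 tw 5.39
x 1.9 y -1.1 z 1.3 tw 5.39
x 1.8 y -1.3 z 1.3 tw 5.39
x 1.6 y -1.5 z 1.3 tw 5.39
```

Call:
arm_command --plan '[{"x":2.1,"y":-0.6,"z":0,"twist":5.4},{"x":2,"y":-0.8,"z":0,"twist":5.4},{"x":2,"y":-0.9,"z":0,"twist":5.4},{"x":1.9,"y":-1.1,"z":0,"twist":5.4},{"x":1.8,"y":-1.3,"z":0,"twist":5.4},{"x":0,"y":0,"z":0,"twist":0},{"x":0,"y":0,"z":0,"twist":0}]'

```text
clock: 10.33
position: [0.5808, -0.0127, 0.1447]
ee_rot: [-0.008, 0.999, -0.01, -0.031]
ft_force: [0.3, -0.0, 0.1]
gripper_width: 0.703
```

```bash
python3 -c "
from g import *
st();rel(*CO,.13,-5,1)"
```

```text
t10.33 [ 0.5808 -0.0127  0.1447] yaw-1.1 coater xy [-3.4 -0.6] tilt [-0.0614  0.0171] F [ 0.27 -0.02  0.06] Fu 0.04 T [-0.025 -0.032 -0.058] w 0.703 q6 -0.18
x 0.1 y -3.4 z 14.7 tw 3.92
```

Call:
arm_command --plan '[{"x":0,"y":0,"z":-20,"twist":0},{"x":0,"y":0,"z":-20,"twist":0},{"x":0,"y":0,"z":0,"twist":0}]'

```text
clock: 10.58
position: [0.582, -0.0139, 0.1842]
ee_rot: [-0.009, 0.999, -0.006, -0.033]
ft_force: [0.8, 0.6, 0.4]
gripper_width: 0.699
```

```bash
python3 -c "
from g import *
st();rel(*CO,.13,-5,1)"
```

```text
t10.58 [ 0.582  -0.0139  0.1842] yaw-0.7 coater xy [-4.2 -2. ] tilt [-0.0653  0.0177] F [0.78 0.6  0.45] Fu 0.76 T [-0.004 -0.098 -0.011] w 0.699 q6 -0.19
x -1.0 y -4.6 z 54.2 tw 4.33
```

Call:
arm_command --plan '[{"x":0,"y":0,"z":20,"twist":0},{"x":0,"y":0,"z":20,"twist":0},{"x":0,"y":0,"z":0,"twist":0}]'

```text
clock: 10.83
position: [0.581, -0.014, 0.1454]
ee_rot: [-0.008, 1.0, -0.004, -0.029]
ft_force: [-0.9, 0.0, -0.5]
gripper_width: 0.701
```

```bash
python3 -c "
from g import *
st();rel(*CO,.13,-5,1)"
```

```text
t10.83 [ 0.581  -0.014   0.1454] yaw-0.4 coater xy [-4.6 -1. ] tilt [-0.0581  0.0161] F [-0.87  0.05 -0.51] Fu -0.15 T [-0.005 -0.026 -0.006] w 0.701 q6 -0.20
x -0.0 y -4.7 z 15.4 tw 4.61
```

Call:
arm_command --plan '[{"x":0.6,"y":-1,"z":12,"twist":0},{"x":0.6,"y":-1,"z":12,"twist":0},{"x":0.6,"y":-1,"z":12,"twist":0},{"x":0.6,"y":-1,"z":12,"twist":0},{"x":0,"y":0,"z":3,"twist":0},{"x":0,"y":0,"z":0,"twist":0}]'

```text
clock: 11.33
position: [0.5794, -0.0088, 0.0883]
ee_rot: [-0.008, 1.0, -0.002, -0.03]
ft_force: [1.0, 0.5, 0.3]
gripper_width: 0.699
```

```bash
python3 -c "
from g import *
st();rel(*CO,.088,-5,1)
s=bot.snapshot('side');cv2.imwrite('pics/s7.png',cv2.resize(s[170:270,250:365],None,fx=6,fy=6,interpolation=cv2.INTER_CUBIC))"
```

```text
t11.33 [ 0.5794 -0.0088  0.0883] yaw-0.2 coater xy [0.1 1.6] tilt [-0.0604  0.0166] F [0.96 0.51 0.31] Fu 0.72 T [-0.04   0.013 -0.014] w 0.699 q6 -0.19
x 1.6 y 0.5 z 0.3 tw 4.77
```

View pics/s7.png

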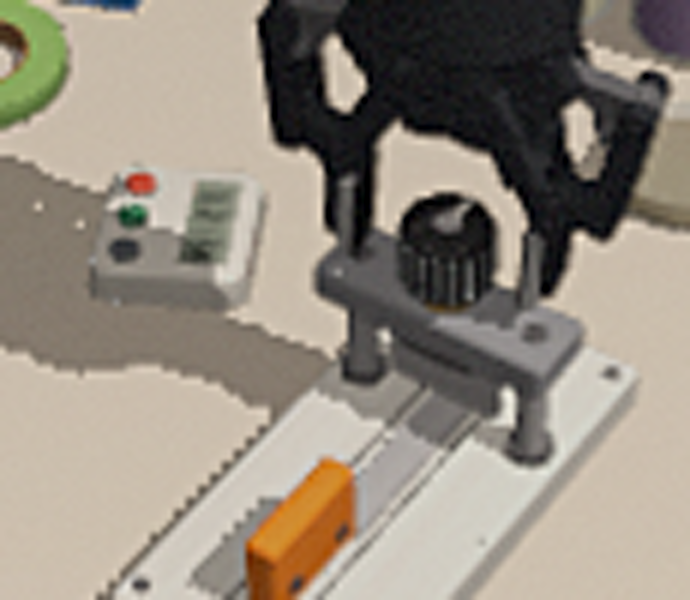

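The fingers (zoomed 350,215 and 530,270) straddle the knob at (447,255). I'll close on it and turn clockwise, with positive twist.

Call:
arm_command --plan '[{"x":1,"y":0,"z":0,"twist":0},{"x":0,"y":0,"z":0,"twist":0},{"x":0,"y":0,"z":0,"twist":0},{"x":0,"y":0,"z":0,"twist":0},{"x":0,"y":0,"z":0,"twist":0}]' --fingers 20 --force 25

```text
clock: 11.8
position: [0.5803, -0.0089, 0.0892]
ee_rot: [-0.008, 1.0, -0.002, -0.03]
ft_force: [-1.0, 0.4, -2.2]
gripper_width: 0.394
```

```bash
python3 -c "
from g import *
st()"
```

```text
t11.80 [ 0.5803 -0.0089  0.0892] yaw-0.2 coater xy [0.3 0.8] tilt [-0.0608  0.0163] F [-0.97  0.42 -2.17] Fu 0.19 T [-0.049 -0.157  0.006] w 0.394 q6 -0.19
```

Call:
arm_command --plan '[{"x":0,"y":0,"z":0,"twist":5.4},{"x":0,"y":0,"z":0,"twist":5.4},{"x":0,"y":0,"z":0,"twist":5.4},{"x":0,"y":0,"z":0,"twist":5.4},{"x":0,"y":0,"z":0,"twist":5.4}]'

```text
clock: 12.22
position: [0.5798, -0.0087, 0.0893]
ee_rot: [-0.0, 0.969, -0.244, -0.031]
ft_force: [-1.7, 0.6, -0.9]
gripper_width: 0.392
```

```bash
python3 -c "
from g import *
st()"
```

```text
t12.22 [ 0.5798 -0.0087  0.0893] yaw-28.3 coater xy [0.3 1.3] tilt [-0.06    0.0159] F [-1.72  0.64 -0.87] Fu 0.23 T [-0.038  0.007  0.063] w 0.392 q6 0.30
```

Call:
arm_command --plan '[{"x":0,"y":0,"z":0,"twist":5.5},{"x":0,"y":0,"z":0,"twist":5.5},{"x":0,"y":0,"z":0,"twist":5.5},{"x":0,"y":0,"z":0,"twist":5.5},{"x":0,"y":0,"z":0,"twist":5.5},{"x":0,"y":0,"z":0,"twist":5.5},{"x":0,"y":0,"z":0,"twist":5.5},{"x":0,"y":0,"z":0,"twist":5.5},{"x":0,"y":0,"z":0,"twist":5.5},{"x":0,"y":0,"z":0,"twist":5.5},{"x":0,"y":0,"z":0,"twist":5.5},{"x":0,"y":0,"z":0,"twist":5.5}]'

```text
clock: 13.22
position: [0.5791, -0.0075, 0.0896]
ee_rot: [-0.017, -0.659, 0.751, 0.025]
ft_force: [-1.1, -0.2, -1.4]
gripper_width: 0.384
```

```bash
python3 -c "
from g import *
s=bot.snapshot('side');cv2.imwrite('pics/s8.png',s)
st()
a=cv2.resize(s[215:260,308:362],None,fx=12,fy=12,interpolation=cv2.INTER_CUBIC)
cv2.imwrite('pics/s8z.png',a)"
```

```text
t13.27 [ 0.5791 -0.0075  0.0895] yaw-97.7 coater xy [1.3 2.3] tilt [-0.0583  0.0164] F [-2.01 -0.3  -1.09] Fu -0.74 T [ 0.177  0.007 -0.008] w 0.388 q6 1.51
```

View pics/s8z.png

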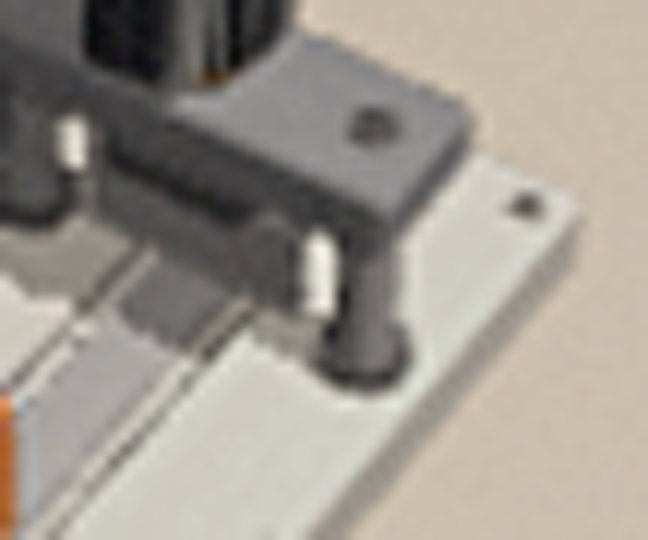

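The coater blade has visibly dropped: its lower right corner is now at zoomed (297,307), and it was at 290. I'll turn a bit further and track that edge numerically.

Call:
arm_command --plan '[{"x":0,"y":0,"z":0,"twist":5.5},{"x":0,"y":0,"z":0,"twist":5.5},{"x":0,"y":0,"z":0,"twist":5.5},{"x":0,"y":0,"z":0,"twist":5.5},{"x":0,"y":0,"z":0,"twist":0}]'

```text
clock: 13.68
position: [0.5793, -0.0069, 0.0895]
ee_rot: [-0.019, -0.498, 0.866, 0.022]
ft_force: [-1.6, -1.2, -1.4]
gripper_width: 0.384
```

```bash
python3 -c "
from g import *
s=bot.snapshot('side');cv2.imwrite('pics/s9.png',s)
st()
for n in('s6r','s8','s9'):
  g=cv2.cvtColor(cv2.imread(f'pics/{n}.png'),cv2.COLOR_BGR2GRAY)
  print(n)
  for c in (320,324,328,330,332): print(c,g[228:245,c])
"
```

```text
t13.73 [ 0.5793 -0.007   0.0895] yaw-120.0 coater xy [1.9 2.2] tilt [-0.0561  0.0194] F [-1.72 -0.55 -1.81] Fu -0.93 T [ 0.358 -0.091 -0.046] w 0.386 q6 1.90
s6r
320 [ 37  65  87  81  80  77  72 119 148 125 109 109 110 111 123 168 174]
324 [ 69  60  41  65  82  79  80  86 101 116 114 115 115 106 101 123 139]
328 [ 61  66  70  60  60  83  80  83  78  83 104 145 132  95 153 213 215]
330 [ 93  64  66  66  71  76  84  79  77  75  80 103 154 148 145 160 205]
332 [135  89  64  67  65  63  75  76  69  68  68 135 198 142 145 141 159]
s8
320 [ 56  36  54  82  78  79  80 106 145 123 108 107 108 107 125 167 172]
324 [ 62  64  56  37  56  82  80  77  81  91 112 115 112 101  95 122 138]
328 [ 61  67  66  61  45  62  82  80  77  74  83 105 135  92 153 211 211]
330 [ 91  65  64  68  82 104  76  78  78  76  76  81 102 149 146 157 203]
332 [131  89  65  64  62  71  91  70  68  79  81  68  86 110 148 138 156]
s9
320 [ 55  40  43  68  83  82  76  90 123 127 111 108 108 109 123 171 173]
324 [ 67  64  58  35  42  62  89  78  81  85  93 115 113 105  96 123 139]
328 [ 64  63  70  62  35  42  70  84  78  79  82  98 135  97 152 212 212]
330 [ 93  63  66  67  89 124  77  78  80  79  79  80  99 146 148 156 205]
332 [130  91  63  62  64  80 108  69  66  76  80  67  82 106 146 142 158]
```

```bash
python3 -c "
from g import *
def zz(u,v,xc,off=.42):
  e,d=ray('side',(u-off,v-off));d=d[0]
  k=(xc-(e[:2]-CO)@U)/(d[:2]@U); P=e+d*k; return ((P[:2]-CO)@V*1000).round(1),(P[2]*1000).round(1)
for lab,vs in (('s6',(235.7,239.2)),('s8',(237.4,240.3)),('s9',(238.2,240.4))):
  for xc in(-.0035,0): print(lab,xc,[zz(u,v,xc) for u,v in zip((324,330),vs)])
"
```

```text
s6 -0.0035 [(np.float64(-3.5), np.float64(31.5)), (np.float64(-19.1), np.float64(29.3))]
s6 0 [(np.float64(-1.4), np.float64(27.2)), (np.float64(-17.1), np.float64(25.0))]
s8 -0.0035 [(np.float64(-3.6), np.float64(26.1)), (np.float64(-19.2), np.float64(25.8))]
s8 0 [(np.float64(-1.4), np.float64(21.7)), (np.float64(-17.2), np.float64(21.5))]
s9 -0.0035 [(np.float64(-3.6), np.float64(23.5)), (np.float64(-19.2), np.float64(25.5))]
s9 0 [(np.float64(-1.5), np.float64(19.2)), (np.float64(-17.2), np.float64(21.2))]
```

The blade edge is now about 0.5–2.5 mm above the gauge by sight, so it's time to feel the drag. I'll release the knob and set the jaws lengthwise over the handle, so one finger pushes an end face with no vertical load.

Call:
arm_command --plan '[{"x":0,"y":0,"z":0,"twist":0},{"x":0,"y":0,"z":0,"twist":0},{"x":0,"y":0,"z":0,"twist":0},{"x":0,"y":0,"z":-12,"twist":0},{"x":0,"y":0,"z":-15,"twist":0},{"x":0,"y":0,"z":-15,"twist":0},{"x":0,"y":0,"z":0,"twist":0}]' --fingers 62

```text
clock: 14.32
position: [0.5841, -0.0084, 0.1368]
ee_rot: [-0.018, -0.505, 0.863, 0.02]
ft_force: [0.6, 0.1, 0.3]
gripper_width: 0.725
```

```bash
python3 -c "
from g import *
st();rel(*cw(-.0925,0),.13,-103,8)
t=cv2.imread('pics/t6.png')
s=bot.snapshot('side');cv2.imwrite('pics/s10.png',cv2.resize(s[170:270,250:365],None,fx=6,fy=6,interpolation=cv2.INTER_CUBIC))"
```

```text
t14.32 [ 0.5841 -0.0084  0.1368] yaw-119.3 coater xy [ 1.6 -2.8] tilt [-0.0508  0.017 ] F [0.6  0.06 0.31] Fu 0.19 T [ 0.061 -0.025 -0.003] w 0.725 q6 1.89
x 11.4 y -3.0 z 0.9 tw -2.04
x 11.5 y -2.6 z 0.9 tw -2.04
x 11.6 y -2.1 z 0.9 tw -2.04
x 11.6 y -1.7 z 0.9 tw -2.04
x 11.7 y -1.3 z 0.9 tw -2.04
x 11.7 y -0.9 z 0.9 tw -2.04
x 11.8 y -0.5 z 0.9 tw -2.04
x 11.8 y -0.1 z 0.9 tw -2.04
```

View pics/s10.png

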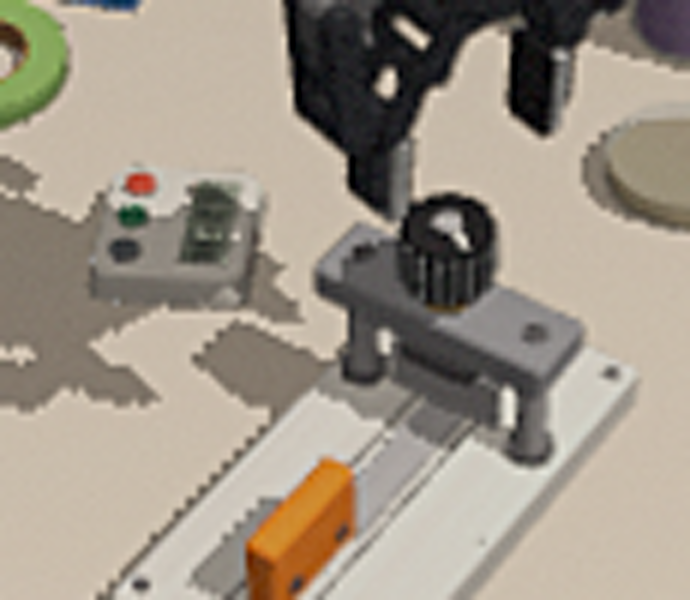

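The knob pointer now aims lower right at zoomed (460,243), roughly 120° on from before. The gauge hasn't moved.

Call:
arm_command --plan '[{"x":11.4,"y":-3,"z":0,"twist":-2},{"x":11.5,"y":-2.6,"z":0,"twist":-2},{"x":11.6,"y":-2.1,"z":0,"twist":-2},{"x":11.6,"y":-1.7,"z":0,"twist":-2},{"x":11.7,"y":-1.3,"z":0,"twist":-2},{"x":11.7,"y":-0.9,"z":0,"twist":-2},{"x":11.8,"y":-0.5,"z":0,"twist":-2},{"x":11.8,"y":0,"z":0,"twist":-2},{"x":0,"y":0,"z":0,"twist":0}]'

```text
clock: 15.12
position: [0.5574, -0.1016, 0.1322]
ee_rot: [-0.016, -0.629, 0.777, 0.024]
ft_force: [-0.1, -0.4, 0.2]
gripper_width: 0.725
```

```bash
python3 -c "
from g import *
st();rel(*cw(-.0925,0),.05,-103,6)"
```

```text
t15.12 [ 0.5574 -0.1016  0.1322] yaw-102.1 coater xy [-95.3   2.3] tilt [-0.055   0.0177] F [-0.11 -0.44  0.19] Fu -0.45 T [ 0.039 -0.039  0.021] w 0.725 q6 1.42
x -0.5 y -0.4 z 13.7 tw 0.15
x -0.5 y -0.4 z 13.7 tw 0.15
x -0.5 y -0.4 z 13.7 tw 0.15
x -0.5 y -0.4 z 13.7 tw 0.15
x -0.5 y -0.4 z 13.7 tw 0.15
x -0.5 y -0.4 z 13.7 tw 0.15
```

Call:
arm_command --plan '[{"x":-0.4,"y":-1.2,"z":14,"twist":0},{"x":-0.4,"y":-1.2,"z":14,"twist":0},{"x":-0.4,"y":-1.2,"z":14,"twist":0},{"x":-0.4,"y":-1.2,"z":14,"twist":0},{"x":-0.4,"y":-1.2,"z":8,"twist":0},{"x":0,"y":0,"z":0,"twist":0},{"x":0,"y":0,"z":0,"twist":0}]'

```text
clock: 15.7
position: [0.5604, -0.0975, 0.0645]
ee_rot: [-0.015, -0.626, 0.779, 0.025]
ft_force: [0.9, 0.6, 0.4]
gripper_width: 0.723
```

```bash
python3 -c "
from g import *
st();rel(*cw(-.0925,0),.022,-103,4)
s=bot.snapshot('side');cv2.imwrite('pics/s11.png',cv2.resize(s[200:310,240:365],None,fx=5,fy=5,interpolation=cv2.INTER_CUBIC))"
```

```text
t15.70 [ 0.5604 -0.0975  0.0645] yaw-102.4 coater xy [-90.6   0.3] tilt [-0.0549  0.0193] F [0.94 0.59 0.43] Fu 0.79 T [-0.037  0.022 -0.033] w 0.723 q6 1.44
x 0.5 y -0.1 z 10.6 tw 0.15
x 0.5 y -0.1 z 10.6 tw 0.15
x 0.5 y -0.1 z 10.6 tw 0.15
x 0.5 y -0.1 z 10.6 tw 0.15
```

View pics/s11.png

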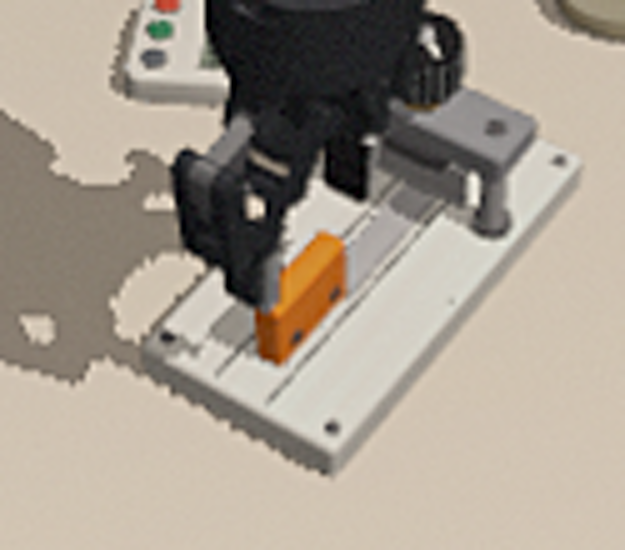

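```bash
python3 -c "
from g import *
def c(X,Y,z):
  p=onz('side',(240+(X+.5)/5-.5-.42,200+(Y+.5)/5-.5-.42),z)[0]; d=p[:2]-CO; return (np.array([d@U,d@V])*1000).round(1)
print('rear bottom',c(262,356,.02),c(279,362,.02),'front bottom right',c(344,299,.02),'top front',c(322,233,.056),c(345,241,.056))"
```

```text
rear bottom [-115.2    3.8] [-114.    -3.9] front bottom right [-71.   -7.3] top front [-71.5   2.7] [-70.   -7.8]
```

Call:
arm_command --plan '[{"x":0.6,"y":-0.6,"z":10,"twist":0},{"x":0.6,"y":-0.6,"z":10,"twist":0},{"x":0.5,"y":-0.6,"z":10,"twist":0},{"x":0.5,"y":-0.5,"z":8,"twist":0},{"x":0,"y":0,"z":1,"twist":0},{"x":0,"y":0,"z":0,"twist":0}]'

```text
clock: 16.25
position: [0.5617, -0.0999, 0.0239]
ee_rot: [-0.014, -0.626, 0.779, 0.023]
ft_force: [0.5, -0.2, 0.5]
gripper_width: 0.726
```

```bash
python3 -c "
from g import *
st();rel(*cw(-.0925,0),.022,-103,1)
s=bot.snapshot('side');cv2.imwrite('pics/s12.png',cv2.resize(s[200:310,240:365],None,fx=5,fy=5,interpolation=cv2.INTER_CUBIC))"
```

```text
t16.25 [ 0.5617 -0.0999  0.0239] yaw-102.4 coater xy [-92.7  -1.6] tilt [-0.0505  0.0178] F [ 0.53 -0.19  0.46] Fu -0.07 T [ 0.004  0.004 -0.045] w 0.726 q6 1.43
x -0.2 y 1.6 z 1.9 tw 0.59
```

View pics/s12.png

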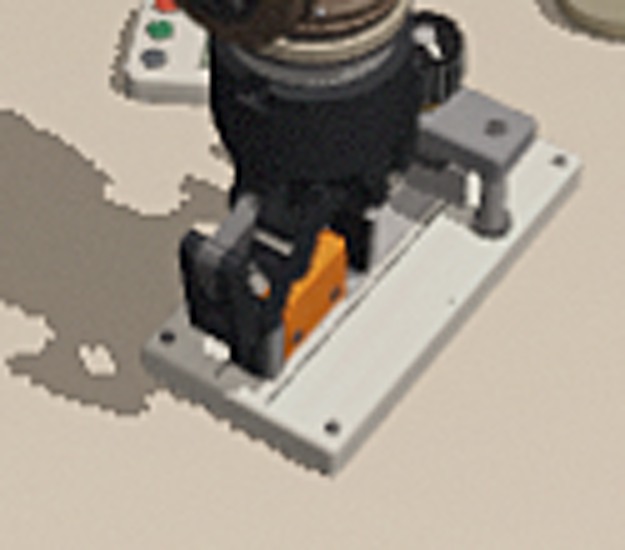

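The fingers stand before and behind the handle (rear finger at 262,350) without touching it. I'll push gently along +U and read the force.

Call:
arm_command --plan '[{"x":-1.2,"y":0,"z":0,"twist":0},{"x":-1.2,"y":0,"z":0,"twist":0},{"x":-1.2,"y":0,"z":0,"twist":0},{"x":-1.2,"y":0,"z":0,"twist":0}]'

```text
clock: 16.63
position: [0.5634, -0.0953, 0.0248]
ee_rot: [-0.014, -0.626, 0.779, 0.022]
ft_force: [-0.7, 0.5, -0.5]
gripper_width: 0.726
```

Call:
arm_command --plan '[{"x":-1.2,"y":0,"z":0,"twist":0}]'

```text
clock: 16.72
position: [0.564, -0.094, 0.0252]
ee_rot: [-0.014, -0.626, 0.779, 0.022]
ft_force: [-0.7, -0.9, 0.1]
gripper_width: 0.724
```

Call:
arm_command --plan '[{"x":-1.2,"y":0,"z":0,"twist":0}]'

```text
clock: 16.8
position: [0.5644, -0.0932, 0.0255]
ee_rot: [-0.014, -0.627, 0.779, 0.021]
ft_force: [-0.4, -3.1, -0.4]
gripper_width: 0.727
```

Call:
arm_command --plan '[{"x":-1.2,"y":0,"z":0,"twist":0}]'

```text
clock: 16.88
position: [0.5647, -0.0924, 0.0257]
ee_rot: [-0.014, -0.627, 0.779, 0.021]
ft_force: [-0.1, -2.8, -0.1]
gripper_width: 0.727
```

Call:
arm_command --plan '[{"x":-1.2,"y":0,"z":0,"twist":0}]'

```text
clock: 16.97
position: [0.565, -0.0916, 0.0257]
ee_rot: [-0.014, -0.627, 0.779, 0.02]
ft_force: [-0.6, -3.0, -0.4]
gripper_width: 0.728
```

```bash
python3 -c "
from g import *
st()"
```

```text
t16.97 [ 0.565  -0.0916  0.0257] yaw-102.3 coater xy [-83.8  -2.9] tilt [-0.0478  0.0136] F [-0.61 -3.01 -0.41] Fu -3.07 T [-0.368  0.09   0.034] w 0.728 q6 1.45
```

The push meets a steady 3 N of resistance while moving, so the blade may already be nipping. I'll confirm with a pull the other way, using the front finger, which also brings the gauge back toward home.

Call:
arm_command --plan '[{"x":2.5,"y":0,"z":0.5,"twist":0},{"x":2.5,"y":0,"z":0.5,"twist":0},{"x":2,"y":0,"z":0.5,"twist":0},{"x":1.2,"y":0,"z":0,"twist":0},{"x":1.2,"y":0,"z":0,"twist":0}]'

```text
clock: 17.38
position: [0.563, -0.1002, 0.0242]
ee_rot: [-0.013, -0.627, 0.779, 0.021]
ft_force: [0.3, 0.0, -0.3]
gripper_width: 0.724
```

Call:
arm_command --plan '[{"x":1.2,"y":0,"z":0,"twist":0}]'

```text
clock: 17.47
position: [0.5627, -0.1015, 0.0242]
ee_rot: [-0.013, -0.627, 0.779, 0.021]
ft_force: [0.0, 0.7, -0.5]
gripper_width: 0.724
```

Call:
arm_command --plan '[{"x":1.2,"y":0,"z":0,"twist":0}]'

```text
clock: 17.55
position: [0.5624, -0.1028, 0.0242]
ee_rot: [-0.013, -0.626, 0.779, 0.021]
ft_force: [0.6, 0.5, -0.4]
gripper_width: 0.723
```

Call:
arm_command --plan '[{"x":1.2,"y":0,"z":0,"twist":0}]'

```text
clock: 17.63
position: [0.5622, -0.1037, 0.0242]
ee_rot: [-0.013, -0.626, 0.779, 0.022]
ft_force: [1.3, 2.3, 0.3]
gripper_width: 0.726
```

```bash
python3 -c "
from g import *
st()"
```

```text
t17.63 [ 0.5622 -0.1037  0.0242] yaw-102.4 coater xy [-96.2  -2.9] tilt [-0.0469  0.0175] F [1.32 2.27 0.29] Fu 2.51 T [ 0.366 -0.126 -0.044] w 0.726 q6 1.43
```

Call:
arm_command --plan '[{"x":1.2,"y":0,"z":0,"twist":0}]'

```text
clock: 17.72
position: [0.562, -0.1044, 0.0242]
ee_rot: [-0.012, -0.626, 0.779, 0.022]
ft_force: [1.0, 3.1, 0.2]
gripper_width: 0.73
```

Call:
arm_command --plan '[{"x":1.2,"y":0,"z":0,"twist":0}]'

```text
clock: 17.8
position: [0.5618, -0.1051, 0.0241]
ee_rot: [-0.012, -0.626, 0.78, 0.022]
ft_force: [0.5, 2.3, -0.4]
gripper_width: 0.725
```

Call:
arm_command --plan '[{"x":1.2,"y":0,"z":0,"twist":0}]'

```text
clock: 17.88
position: [0.5615, -0.1059, 0.0241]
ee_rot: [-0.012, -0.626, 0.78, 0.023]
ft_force: [1.2, 3.1, 0.3]
gripper_width: 0.724
```

Call:
arm_command --plan '[{"x":1.2,"y":0,"z":0,"twist":0}]'

```text
clock: 17.97
position: [0.5613, -0.1068, 0.0241]
ee_rot: [-0.012, -0.626, 0.78, 0.023]
ft_force: [1.3, 3.4, -0.8]
gripper_width: 0.727
```

Call:
arm_command --plan '[{"x":1.2,"y":0,"z":0,"twist":0}]'

```text
clock: 18.05
position: [0.5611, -0.1078, 0.0241]
ee_rot: [-0.011, -0.626, 0.78, 0.023]
ft_force: [0.3, 2.0, -1.2]
gripper_width: 0.724
```

```bash
python3 -c "
from g import *
st()"
```

```text
t18.05 [ 0.5611 -0.1078  0.0241] yaw-102.5 coater xy [-100.5   -2.7] tilt [-0.0464  0.0214] F [ 0.3   1.97 -1.18] Fu 1.99 T [ 0.439 -0.161  0.051] w 0.724 q6 1.42
```

Pulling drags steadily at about 2.8 N over 5 mm of sliding, and pushing took 3.0 N, against 0.7 N un-nipped. That is the light nip wanted. I'll back the fingers off, go straight up and check the final position.

Call:
arm_command --plan '[{"x":-2,"y":0,"z":0,"twist":0},{"x":-2,"y":0,"z":0,"twist":0},{"x":-1.5,"y":0,"z":0,"twist":0},{"x":0,"y":0,"z":0,"twist":0},{"x":0,"y":0,"z":0,"twist":0}]'

```text
clock: 18.47
position: [0.5621, -0.1042, 0.0242]
ee_rot: [-0.013, -0.626, 0.779, 0.022]
ft_force: [0.4, 0.1, -0.8]
gripper_width: 0.725
```

```bash
python3 -c "
from g import *
st()
s=bot.snapshot('side');cv2.imwrite('pics/s13.png',cv2.resize(s[200:310,240:365],None,fx=5,fy=5,interpolation=cv2.INTER_CUBIC))"
```

```text
t18.47 [ 0.5621 -0.1042  0.0242] yaw-102.4 coater xy [-96.7  -2.9] tilt [-0.047   0.0174] F [ 0.37  0.11 -0.76] Fu 0.19 T [-0.022  0.016 -0.024] w 0.725 q6 1.43
```

View pics/s13.png

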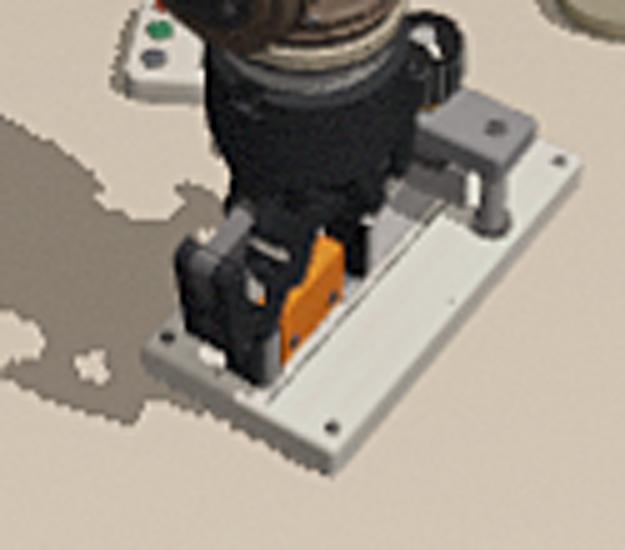

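The fingers are free of the handle and read no load. I'll go up and clear.

Call:
arm_command --plan '[{"x":-2,"y":0,"z":0,"twist":0},{"x":0,"y":0,"z":-8,"twist":0},{"x":0,"y":0,"z":-15,"twist":0},{"x":0,"y":0,"z":-20,"twist":0},{"x":0,"y":0,"z":-25,"twist":0},{"x":0,"y":0,"z":-30,"twist":0},{"x":0,"y":0,"z":-30,"twist":0},{"x":20,"y":0,"z":-20,"twist":0},{"x":35,"y":0,"z":-10,"twist":0},{"x":35,"y":0,"z":0,"twist":0},{"x":35,"y":0,"z":0,"twist":0},{"x":35,"y":0,"z":0,"twist":0}]'

```text
clock: 19.52
position: [0.5368, -0.2603, 0.1957]
ee_rot: [-0.013, -0.631, 0.775, 0.019]
ft_force: [0.6, 0.3, 0.9]
gripper_width: 0.727
```

Call:
arm_command --plan '[{"x":35,"y":0,"z":0,"twist":0},{"x":35,"y":0,"z":0,"twist":0},{"x":20,"y":0,"z":0,"twist":0},{"x":0,"y":0,"z":0,"twist":0},{"x":0,"y":0,"z":0,"twist":0},{"x":0,"y":0,"z":0,"twist":0}]'

```text
clock: 20.02
position: [0.5153, -0.3599, 0.2009]
ee_rot: [-0.013, -0.628, 0.778, 0.016]
ft_force: [-0.2, 0.4, -0.3]
gripper_width: 0.73
```

```bash
python3 -c "
from g import *
st()
s=bot.snapshot('side');cv2.imwrite('pics/s14.png',s);cv2.imwrite('pics/s14z.png',cv2.resize(s[200:310,240:365],None,fx=5,fy=5,interpolation=cv2.INTER_CUBIC))
s=bot.snapshot('top');cv2.imwrite('pics/t14.png',s);cv2.imwrite('pics/t14z.png',cv2.resize(s[160:280,290:440],None,fx=5,fy=5,interpolation=cv2.INTER_CUBIC))"
```

```text
t20.02 [ 0.5153 -0.3599  0.2009] yaw-102.1 coater xy [-356.4  -14.9] tilt [-0.0402  0.0077] F [-0.21  0.42 -0.25] Fu 0.36 T [-0.028  0.018  0.005] w 0.73 q6 1.03
```

View pics/s14z.png

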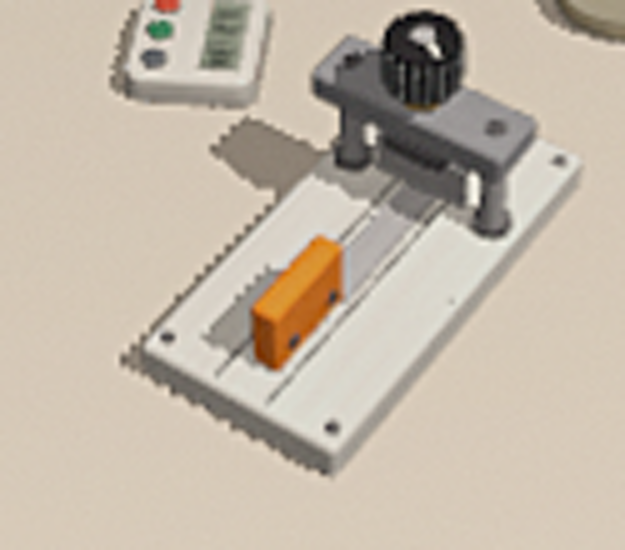

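View pics/t14z.png

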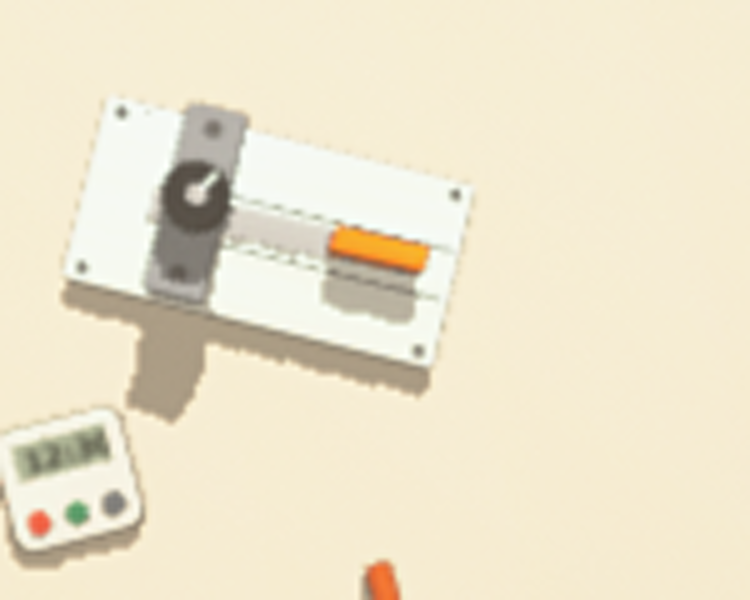

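```bash
python3 -c "
from g import *
t=cv2.imread('pics/t14.png'); m=cv2.inRange(cv2.cvtColor(t,cv2.COLOR_BGR2HSV),(8,150,120),(22,255,255)); m[250:]=0
c=np.argwhere(m)[:,::-1].mean(0); 
cc=lambda p:(np.array([(p[:2]-CO)@U,(p[:2]-CO)@V])*1000).round(1)
print('handle centre',cc(onz('top',c,.054)[0]))
for X,Y in((150,190),(146,220)): print('tip',cc(onz('top',(290+X/5-.4,160+Y/5-.4),.023)[0]))
print('side rear/front', [cc(onz('side',(240+(X+.5)/5-.92,200+(Y+.5)/5-.92),.02)[0]) for X,Y in((259,361),(277,369),(342,300))])
"
```

```text
handle centre [-95.6   0.8]
tip [25.2 -4.7]
tip [23.6 11.1]
side rear/front [array([-118.1,    3.3]), array([-117.4,   -5.4]), array([-71.9,  -6.9])]
```

The gauge centre is 95.6 mm before the coater blade and its tip is about 24.5 mm behind it, in the lane. The bench looks undisturbed, so I'm handing in.

```bash
python3 -c "
from bench import bot
print(bot.close_job())"
```

```text
the job is handed in; nothing more can be done
None
```

I slid the gauge into the coater and screwed the blade down about 120° in one knob grip, until the gauge just drags. The job is handed in at about 20 s of robot time.

**Drag:** After turning the knob I felt the gauge with open fingers against the ends of its handle. It slid steadily at about 3.0 N pushed in and about 2.8 N pulled out, which means a nip of roughly 1.8 N. Single force readings scattered by about 0.5–1 N. I did not measure the drag without the nip this way, so the 0.7 N used for the gauge's weight is the figure from the task.

**Position:** In the last pictures the handle centre is 95.6 mm before the coater's blade. The tip is about 24–25 mm behind it and about 3 mm off the lane's centre line. The fingers were clear and read no load, and the petri dish, timer and screwdriver looked unmoved; I did not check the dye bottle.

**Checks that disagreed:**
- **Blade height:** by camera the blade still looked 0.5–2.5 mm above the gauge after the turn, but the drag showed it was touching. I trusted the force.
- **Knob turn:** the pointer in the top view suggests about 117° and the wrist turn about 120°.
- **Arm tilt:** a fast wrist twist tilted the tool by about 4° and dropped it 29 mm. I worked around this by pushing the handle's ends instead of gripping it for the drag test.

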